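# Tip the nut box so the nuts gather at the pick-out corner

### The job

Shut the clear lid of the blue nut box while it stands on the bench, then pick the box up, at least a hand's breadth clear of the bench, and tip it so that all four brass nuts slide together into the corner under the cut-out in the lid, where I can reach in and take them one by one. Finish while holding it there in the gripper, off the bench, lid shut, clearly tipped with that corner lowest and all the nuts bunched in it. Leave the other things on the bench where they are.

Things in the scene. Friction and masses are not known exactly. Their poses are not given: they have to be found in the camera images.
- nutbox_center (a point): Centre of the open blue parts box: 66 mm (x) by 160 (y) by 48 high, walls and floor 3 mm, clear hinged lid, four loose nuts inside; 0.17 to 0.3 kg in all; stands upright on the bench. This point is 24 mm above its underside. x points across it to the hinge side, y along it, z up. The long outer faces (x = -33, +33) are flat and free in their middle 60 mm: grip the width there, 20 to 30 N.
- nutbox: The same blue box, origin at the centre of its underside, same axes. With the lid shut it is 52 mm high.
- lid (a joint): Angle of the blue box's clear lid: 0 shut on the rim, grows to 2.05 as it opens; starts at 1.65 to 2.0, leaning back over the +x side. Hinge line along the box's y at x = +33 mm, 48 mm above the underside; stiff (0.03 N m), so the lid stays where it is left. Push it over from behind (+x side) with closed fingers, then press it down on the rim.
- lid_edge (a point): Middle of the lid's free edge, 66 mm from the hinge line; moves with the lid. Lid: clear plate 66 x 160 x 3 mm with black edging, 35 g; a 34 x 40 mm opening is cut from its corner that lies at -x, +y of the box when shut; a 24 mm wide black thumb tab stands 7 mm out of the free edge at y = -63 mm.
- pick_corner (a point): The inner floor corner of the blue box that lies below the lid's cut-out: at x = -30 mm, y = +77 mm, 3 mm above the underside in the box's axes. The nuts are to gather here.
- nut0_center (a point): Centre of a loose brass hex nut, 17 mm across flats, 8.4 mm high, 12 g, lying flat on the floor of the blue box; smooth, it slides on the box's floor at a slope of about 10 to 15 degrees, and needs 30 degrees or more to slide along a wall into the corner.
- nut1_center (a point): Centre of a loose brass hex nut, 17 mm across flats, 8.4 mm high, 12 g, lying flat on the floor of the blue box; smooth, it slides on the box's floor at a slope of about 10 to 15 degrees, and needs 30 degrees or more to slide along a wall into the corner.
- nut2_center (a point): Centre of a loose brass hex nut, 17 mm across flats, 8.4 mm high, 12 g, lying flat on the floor of the blue box; smooth, it slides on the box's floor at a slope of about 10 to 15 degrees, and needs 30 degrees or more to slide along a wall into the corner.
- nut3_center (a point): Centre of a loose brass hex nut, 17 mm across flats, 8.4 mm high, 12 g, lying flat on the floor of the blue box; smooth, it slides on the box's floor at a slope of about 10 to 15 degrees, and needs 30 degrees or more to slide along a wall into the corner.
- redbox: Bystander: a red box of the same make, 110 mm long, its lid already shut; loose. Leave alone. Origin at the centre of its underside.
- flower: Bystander: rust-red sheet-metal flower, about 170 mm across, 60 mm high; loose. Leave alone. Origin at the centre of its underside.
- magnet: Bystander: red triangular welding magnet, about 95 mm, 30 mm high; loose. Leave alone. Origin on its underside near its right-angle legs.
- brush: Bystander: wooden-handled brush, 240 mm long; loose. Leave alone. Origin on its underside.
- tin: Bystander: white tin with a steel lid, 68 mm across, 62 mm high; loose. Leave alone. Origin at the centre of its underside.
- tube: Bystander: off-cut of square steel tube, 160 x 40 x 40 mm; loose. Leave alone. Origin at the centre of its underside.
Mind the look-alikes: they are no part of the job. Of the things that look like the nutbox, the middle-sized one is meant.

How it is judged:
By the outcome, as a careful person would: the job done as asked, in the order asked, and still so for the second after the job is handed in, while the arm keeps its last pose, push and grip.
It also fails if it takes over 54 s, if anything falls off the work surface, if the arm or the gripper's body presses on something with over 40 N, if the wrist force passes 120 N, or if a joint passes its speed limit or range.

### The arm

A 6-joint arm with a two-finger parallel gripper is mounted at the origin on the work surface. World frame = base frame: x ahead of the robot, y to its left, z up, the work surface at z = 0. Lengths are in m, angles in degrees, forces in N, time in s.
With the tool pointing down it reaches from about 0.225 to 0.875 m from the base axis. Payload 3.4 kg.
Tool frame: the origin (TCP) lies midway between the tips of the shut fingers; the grasp point (between the pads) lies 19 mm behind it; z points along the fingers, y is the direction in which the jaws open and shut (so a half turn about z gives the same grasp; the last joint's range is limited). The gripper opens to 85 mm and grips with 20 to 120 N. Pads are 22 mm wide; open, the fingers measure 114 mm over their backs; the gripper's body (76 mm by 85 mm) begins 54 mm behind the grasp point. The pads swing forward as they close: fully open they stand 13 mm farther back than shut.
Start: joints at [-78.323, 15.808, 86.224, -0, 77.962, -6.933], TCP at [0.183, -0.545, 0.231] pointing down, gripper open.
Joint ranges: [-165.64, 165.64], [-43.16, 119.46], [12.63, 154.43], [-67.54, 247.53], [6.08, 155.33], [-154.97, 154.97]. Speed limits (degrees/s): [147.25, 147.25, 180, 180, 180, 180].

### API

Orientations are given as [roll, pitch, yaw] about the fixed x, y, z axes, in that order (R = Rz(yaw) Ry(pitch) Rx(roll)).
In Python, from rig import * gives the robot as it stands.
- The arm moves only by the tool play_rows, never from a script. Its argument "rows" is a list that holds one entry, the list of rows, each a list of 4 numbers: the shift along the tool's x, y, z in cm, then the turn about the tool's z in rad. A call has 1 to 20 rows; each row shifts and turns the commanded pose from where the row before left it, along the tool's axes as they then stand; what a row does not reach is not made up. A row lasts 1/12 s, in which the tool goes at most 41.7 mm and 7.16 degrees, less where a joint would pass 70% of its speed; a pose out of reach is approached as far as the arm can. A call with a gripper value outside its range is refused whole. "jaw" is the finger opening in cm, from 0 to 8.54, set as the call begins (left out, the last holds). The fingers move at their own pace and stop on an object; "force" is the grip in N (left out, the last holds). Time passes only in rows, so rows that do not move let the fingers close. It gives the time, the measured TCP pose, the force and the opening at its end, in the units of the state.
- observe(): the state, without advancing time (a new reading comes with each control period).
- camera(name): name is "scene" or "top"; returns a dict with "color" (420x560x3 uint8, red, green, blue), "fx", "fy", "cx", "cy" (pixels), "distortion" ([k1, k2, p1, p2, k3] as OpenCV has them; the pictures are not rectified), "extrinsics" (4x4, takes a point from camera to world coordinates). Camera axes: x right, y up, looking along -z (the intrinsics and any distortion apply to the point x, -y, -z); pixel columns grow to the right and rows downward; lengths in m; the calibration is good to about 2 mm. A picture is of the moment at which its call begins. There is no depth.
- job_done(): hands the job in, once; it reports no verdict.
The state is a dict: "time": time; "joints": joint angles; "dq": joint speeds; "joint_torque": joint torques, N m; "eef_pos": TCP position; "ee_rot": TCP orientation; "force": force on the tool from outside, world axes, zero at the start; "ft_torque": the same for the moment, N m; "finger_gap": finger opening in m.
Only numpy, scipy, OpenCV 4.12 (cv2) and the standard library are available. Lean on these libraries where they do the work, as an engineer would, in place of code of your own. Each camera call takes 0.05 s, during which the arm holds its last target. There are 200 camera calls.

## Working session

There is one attempt and no reset: what is moved stays moved. The work goes in short steps, Python scripts to look and compute and a tool call to move; the robot and the scene stay as the last step left them, time stands still between calls to the robot, and variables do not carry over. Pictures are saved under pics/ and viewed, about 8 in all and at most 12, crops included, and the job is handed in when it is done.

Besides the shell and the picture viewer there is one more tool, called as name(argument=value, ...) on one line, values as JSON. play_rows: Moves the arm, as the interface text tells. Its arguments: {"type":"object","properties":{"rows":{"type":"array"},"jaw":{"type":"number"},"force":{"type":"number"}},"required":["rows"]}

```bash
mkdir -p pics
cat > h.py <<'E'
from rig import *
import numpy as np, cv2
from scipy.spatial.transform import Rotation as R
def snap(n,f):
    c=camera(n); cv2.imwrite(f,c["color"][:,:,::-1]); np.save(f[:-4]+'.npy',c,allow_pickle=True); return c
def load(f): return np.load(f,allow_pickle=True).item()
def ray(c,u,v):
    K=np.array([[c['fx'],0,c['cx']],[0,c['fy'],c['cy']],[0,0,1.]])
    p=cv2.undistortPoints(np.array([[[u,v]]],float),K,np.array(c['distortion'],float))[0,0]
    E=np.array(c['extrinsics']); d=E[:3,:3]@np.array([p[0],-p[1],-1]); return E[:3,3],d
def onz(c,u,v,z):
    o,d=ray(c,u,v); return o+d*(z-o[2])/d[2]
def proj(c,P):
    K=np.array([[c['fx'],0,c['cx']],[0,c['fy'],c['cy']],[0,0,1.]])
    E=np.array(c['extrinsics']); q=(np.atleast_2d(P)-E[:3,3])@E[:3,:3]; q=q*[1,-1,-1]
    return cv2.projectPoints(q,np.zeros(3),np.zeros(3),K,np.array(c['distortion'],float))[0][:,0]
E
python3 - <<'E'
from h import *
a=snap('top','pics/t0.png'); b=snap('scene','pics/s0.png')
print(np.array(a['extrinsics']).round(3),np.array(b['extrinsics']).round(3)); print(observe())
E
```

```text
[[ 0.019  0.984 -0.178  0.391]
 [-1.     0.018 -0.011  0.013]
 [-0.008  0.178  0.984  1.093]
 [ 0.     0.     0.     1.   ]] [[-0.361 -0.694  0.622  1.349]
 [ 0.933 -0.26   0.25   0.325]
 [-0.012  0.671  0.742  0.981]
 [ 0.     0.     0.     1.   ]]
{'time': 0.1, 'joints': array([-7.83226632e+01,  1.58451022e+01,  8.62862760e+01,  6.40146095e-04,
        7.79638329e+01, -6.93070094e+00]), 'dq': array([-0.07231144, -0.08535943, -0.11723304,  0.01004219,  0.00193593,
        0.03925947]), 'joint_torque': array([ 8.80904408e-04, -4.17699623e+01, -2.46405387e+01, -3.19446663e-04,
        5.80639797e-03,  1.30888665e-05]), 'eef_pos': array([ 0.18340206, -0.5444774 ,  0.230527  ]), 'ee_rot': array([-1.79905560e+02, -1.21102685e-02,  1.86078937e+01]), 'force': array([-0.27860237,  0.55346061, -0.5219319 ]), 'ft_torque': array([ 0.06809245, -0.00845647, -0.03075623]), 'finger_gap': 0.08533965468561963}
```

View pics/t0.png

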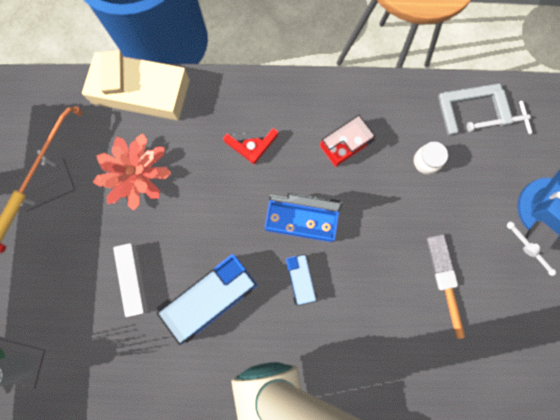

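View pics/s0.png

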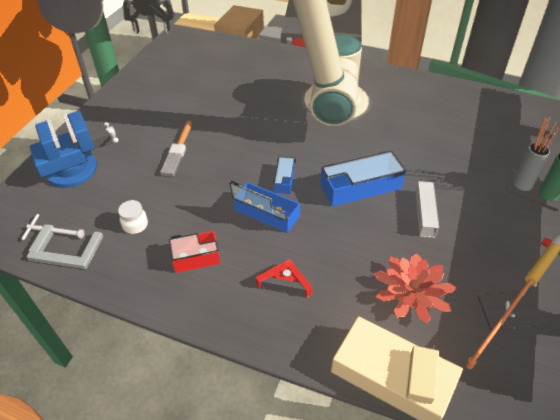

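Run:
```python
from h import *
a=cv2.imread('pics/t0.png')[180:255,250:355]; b=cv2.imread('pics/s0.png')[170:240,220:310]
a=cv2.resize(a,None,fx=5,fy=5,interpolation=cv2.INTER_CUBIC)
b=cv2.resize(b,(540,420),interpolation=cv2.INTER_CUBIC)
cv2.imwrite('pics/c0.png',np.vstack([a,np.zeros((0,525,3),np.uint8)])); cv2.imwrite('pics/c1.png',b)
```

```text
(no output)
```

View pics/c0.png

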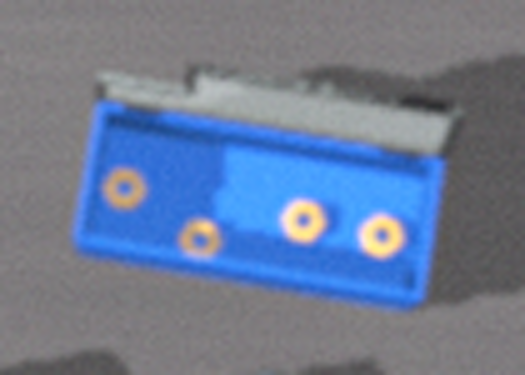

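View pics/c1.png

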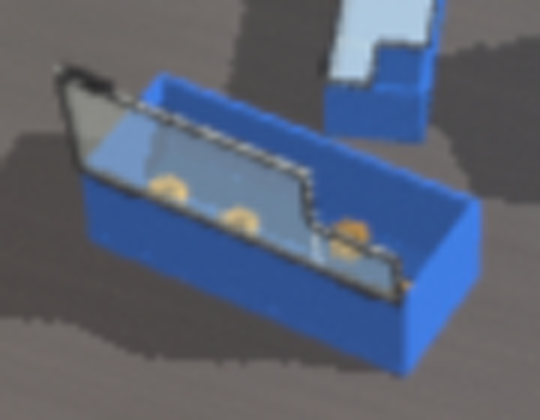

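Run:
```python
from h import *
a=load('pics/t0.npy');b=load('pics/s0.npy')
s=lambda u,v:(250+(u+.5)/5-.5,180+(v+.5)/5-.5)
C=[onz(a,*s(*p),.048) for p in [(75,248),(425,304),(102,103),(442,155)]]
S=lambda u,v:(220+u/6,170+v/6)
D=[onz(b,*S(*p),.048) for p in [(482,203),(163,73),(405,300),(82,170)]]
print(np.round(C,4));print(np.round(D,4))
for P in (C,D):
    P=np.array(P);m=P.mean(0);y=P[0]-P[1]+P[2]-P[3];y/=np.linalg.norm(y)
    print(m,np.degrees(np.arctan2(-y[0],y[1])),np.linalg.norm(P[0]-P[1]),np.linalg.norm(P[2]-P[3]),np.linalg.norm(P[0]-P[2]),np.linalg.norm(P[1]-P[3]))
# lid edge at tab end: triangulate
from numpy.linalg import lstsq
for p,q in [((460,108),(60,72)),((195,68),(305,170))]:
    o1,d1=ray(a,*s(*p));o2,d2=ray(b,*S(*q))
    t=lstsq(np.c_[d1,-d2],o2-o1,rcond=None)[0];print((o1+t[0]*d1+o2+t[1]*d2)/2,np.linalg.norm(o1+t[0]*d1-o2-t[1]*d2))
```

```text
[[ 0.5219  0.0583  0.048 ]
 [ 0.4992 -0.1011  0.048 ]
 [ 0.5894  0.0476  0.048 ]
 [ 0.5679 -0.109   0.048 ]]
[[ 0.5278  0.0575  0.048 ]
 [ 0.5032 -0.1011  0.048 ]
 [ 0.5904  0.0459  0.048 ]
 [ 0.5699 -0.1101  0.048 ]]
[ 0.5446259  -0.02603136  0.048     ] -7.955154676110864 0.16104561571209516 0.15803795034743487 0.06833606138219664 0.06915196922828175
[ 0.54782898 -0.02696329  0.048     ] -8.151043116580748 0.16044747136980433 0.15733232277939888 0.0637223679385479 0.06725772022421168
[ 0.57769045 -0.1099306   0.11443461] 0.0018774973790679913
[0.593295   0.00485101 0.11365987] 0.0014251373952092663
```

The target is the middle-sized open blue box at top (302,218). The look-alikes are the large blue box (207,300), the small blue box (301,280) and the red box (347,140), all with their lids already shut. The crop confirms it: four nuts inside, the lid open on the far side, the cut-out at left (+y) and the tab at right. Centre is about (0.546, -0.027), yaw -8°, and both views agree.

The rows can only turn about the tool's z, so tipping depends on what the arm does at the edge of its reach. I'll test that in free space first.

play_rows(rows=[[[0,4,0,0],[0,4,0,0],[0,4,0,0],[0,4,0,0],[0,4,0,0],[0,4,0,0],[0,4,0,0],[0,4,0,0],[0,4,0,0],[0,4,0,0]]], jaw=0)

```text
time: 0.93
eef_pos: [0.3013, -0.8957, 0.2211]
ee_rot: [179.1, -0.0, 18.6]
force: [13.3, -46.1, 26.0]
finger_gap: -0.0004
```

play_rows(rows=[[[0,0,0,0],[0,0,0,0]]])

```text
time: 1.1
eef_pos: [0.3008, -0.8941, 0.2165]
ee_rot: [179.6, -0.0, 18.6]
force: [-0.4, -0.8, 0.4]
finger_gap: 0.0001
```

Run:
```python
from h import *
o=observe(); print(o['time'],o['eef_pos'],o['ee_rot'],o['joints'],o['force'])
```

```text
1.1 [ 0.30076163 -0.8940716   0.21650229] [ 1.79588489e+02 -3.80182780e-02  1.86051875e+01] [-7.56529557e+01  5.61834001e+01  1.29241319e+01  7.30887021e-02
  1.10484900e+02 -4.23218507e+00] [-0.3954068  -0.84584351  0.42799678]
```

play_rows(rows=[[[0,1,0,0],[0,1,0,0],[0,1,0,0],[0,1,0,0],[0,0,0,0]]])

```text
time: 1.52
eef_pos: [0.3058, -0.9089, 0.2145]
ee_rot: [177.4, 0.0, 18.6]
force: [-0.1, 1.2, 0.5]
finger_gap: -0.0
```

Run:
```python
from h import *
o=observe(); print(o['time'],o['eef_pos'],o['ee_rot'],o['joints'],o['force'])
```

```text
1.5167 [ 0.30583627 -0.90894319  0.21450317] [1.77375326e+02 1.16158341e-02 1.86100838e+01] [-75.62248999  56.45849996  12.6291563    0.19176724 108.29386652
  -4.1684846 ] [-0.12340358  1.2179708   0.49900866]
```

play_rows(rows=[[[0,-2,-0.5,0],[0,-4,-0.5,0],[0,-4,-0.5,0],[0,-4,-0.5,0],[0,-4,-0.5,0],[0,-4,0,-0.11],[0,0,0,-0.11],[0,0,0,-0.11],[0,0,0,-0.11],[0,0,0,-0.11],[0,0,0,-0.11],[0,0,0,-0.11],[0,0,0,-0.11],[0,0,0,-0.11],[0,0,0,-0.11],[0,0,0,0]]])

```text
time: 2.85
eef_pos: [0.2379, -0.7076, 0.2302]
ee_rot: [178.8, 2.4, 81.7]
force: [-0.3, 0.6, -0.1]
finger_gap: -0.0001
```

```bash
cat >> h.py <<'E'
BC=np.array([.546,-.0265,0]); YAW=-8.1
def b2w(p): return BC+R.from_euler('z',YAW,degrees=True).apply(p)
def rel(pw):
    "shift cm in tool axes to world TCP target"
    o=observe(); T=R.from_euler('xyz',o['ee_rot'],degrees=True)
    return (100*T.inv().apply(np.array(pw)-o['eef_pos'])).round(2)
def st():
    o=observe(); print(round(o['time'],2),o['eef_pos'].round(4),o['ee_rot'].round(2),o['joints'].round(1),o['force'].round(1),round(o['finger_gap'],4))
E
python3 - <<'E'
from h import *
st(); print(rel(b2w([.09,-.02,.22])))
E
```

```text
2.85 [ 0.2379 -0.7076  0.2302] [178.82   2.36  81.71] [-76.9  29.6  64.5   0.2  83.3 -68.6] [-0.3  0.6 -0.1] -0.0001
[69.85 29.71 -1.25]
```

play_rows(rows=[[[2,0.9,0,0],[3.7,1.6,0,0],[3.7,1.6,0,0],[3.7,1.6,0,0],[3.7,1.6,0,0],[3.7,1.6,0,0],[3.7,1.6,0,0],[3.7,1.6,0,0],[3.7,1.6,0,0],[3.7,1.6,0,0],[3.7,1.6,0,0],[3.7,1.6,0,0],[3.7,1.6,0,0],[3.7,1.6,0,0],[3.7,1.6,0,0],[3.7,1.6,0,0],[3.7,1.6,0,0],[3.7,1.6,0,0],[3.7,1.6,0,0],[1.5,0.5,0,0]]])

```text
time: 4.52
eef_pos: [0.6419, -0.0528, 0.2085]
ee_rot: [178.6, 2.0, 81.6]
force: [0.4, -0.4, -0.2]
finger_gap: -0.0
```

Run:
```python
from h import *
st(); print(rel(b2w([.09,-.02,.22])),rel(b2w([.085,-.02,.103])))
```

```text
4.52 [ 0.6419 -0.0528  0.2085] [178.64   2.    81.64] [-9.8 21.8 80.5 -2.  76.3 -1. ] [ 0.4 -0.4 -0.2] -0.0
[-0.79 -0.83 -1.14] [-0.39 -1.61 10.54]
```

play_rows(rows=[[[0,-0.3,2,0],[0,-0.3,3,0],[-0.2,-0.5,3,0],[-0.2,-0.5,2.5,0],[0,0,0,0]]])

```text
time: 4.93
eef_pos: [0.6191, -0.0631, 0.098]
ee_rot: [179.5, 2.2, 81.5]
force: [-1.7, -0.7, 0.9]
finger_gap: -0.0006
```

Run:
```python
from h import *
st()
for th in (98,75,55,40,25,12,0):
    t=np.radians(th); print(th,rel(b2w([.033-.055*np.cos(t)+.0145,-.02,.051+.055*np.sin(t)])))
```

```text
4.93 [ 0.6191 -0.0631  0.098 ] [179.48   2.17  81.49] [-11.   25.2  91.7  -2.4  62.5  -1.4] [-1.7 -0.7  0.9] -0.0006
98 [ 0.55 -2.24 -0.79]
75 [ 0.54 -4.43 -0.68]
55 [ 0.56 -6.17  0.12]
40 [ 0.59 -7.23  1.08]
25 [ 0.63 -8.02  2.28]
12 [ 0.67 -8.42  3.46]
0 [ 0.71 -8.55  4.6 ]
```

play_rows(rows=[[[0.2,-0.8,-0.3,0],[0.2,-0.8,-0.3,0],[0.2,-0.6,-0.2,0],[0,-0.6,0,0],[0,-0.6,0,0],[0,-0.6,0.1,0],[0,-0.6,0.1,0],[0,-0.6,0.2,0],[0,-0.6,0.3,0],[0,-0.5,0.4,0],[0,-0.5,0.5,0],[0,-0.5,0.6,0],[0,-0.4,0.6,0],[0,-0.4,0.6,0],[0,-0.3,0.6,0],[0,-0.1,0.6,0],[0,-0.1,0.6,0],[0,0,0,0]]])

```text
time: 6.43
eef_pos: [0.539, -0.0465, 0.0551]
ee_rot: [179.0, 2.2, 81.6]
force: [-0.4, 0.2, -0.2]
finger_gap: 0.0002
```

Run:
```python
from h import *
st();b=snap('scene','pics/s1.png');print(rel(b2w([-.0075,-.02,.051])))
cv2.imwrite('pics/c2.png',cv2.resize(cv2.imread('pics/s1.png')[120:270,180:380],None,fx=3,fy=3,interpolation=cv2.INTER_CUBIC))
```

```text
6.43 [ 0.539  -0.0465  0.0551] [179.04   2.16  81.62] [-10.9  21.7 105.5  -2.7  51.8  -0.9] [-0.4  0.2 -0.2] 0.0002
[ 0.1  -0.4   0.46]
```

View pics/c2.png

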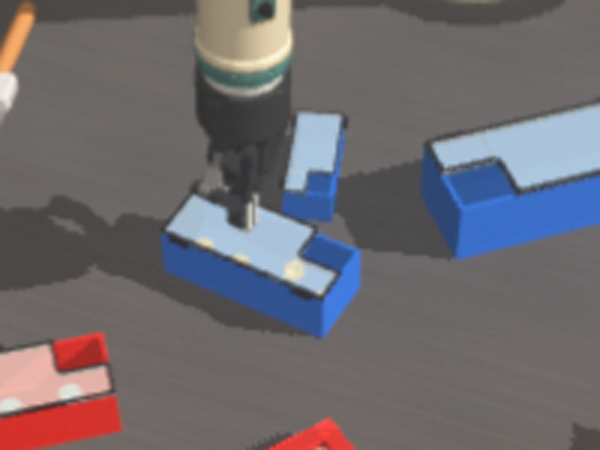

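The lid is down over the box: the crop shows the edging along the rim and the cut-out at the +y, near-robot corner (about 330,255). Next I press it home near the free edge.

play_rows(rows=[[[0,-0.4,0,0],[0,-0.4,0,0],[0,-0.4,0,0],[0,0,0.15,0],[0,0,0.15,0],[0,0,0.15,0],[0,0,0.1,0],[0,0,0,0]]])

```text
time: 7.15
eef_pos: [0.5283, -0.0451, 0.0516]
ee_rot: [178.9, 2.2, 81.6]
force: [-1.8, 0.4, 6.4]
finger_gap: -0.0002
```

play_rows(rows=[[[0,0,0.1,0],[0,0,0,0],[0,0,-0.5,0],[0,0,-2,0],[0,0,-4,0],[0,0,-4,0],[-4,0,-2,0],[-4,0,0,0],[-4,0,0,0],[-4,0,0,0],[-2,0,0,0]]], jaw=0)

```text
time: 8.07
eef_pos: [0.5004, -0.2198, 0.1807]
ee_rot: [178.8, 2.3, 81.5]
force: [-0.0, 1.1, -0.4]
finger_gap: -0.0002
```

Run:
```python
from h import *
st();snap('scene','pics/s2.png');snap('top','pics/t2.png')
cv2.imwrite('pics/c3.png',np.vstack([cv2.resize(cv2.imread('pics/'+n)[v:v+60,u:u+100],(500,300),interpolation=cv2.INTER_CUBIC) for n,u,v in(('t2.png',250,190),('s2.png',220,175))]))
```

```text
8.07 [ 0.5004 -0.2198  0.1807] [178.8    2.34  81.5 ] [-29.8  14.4  95.8  -1.9  67.9 -20.7] [-0.   1.1 -0.4] -0.0002
```

View pics/c3.png

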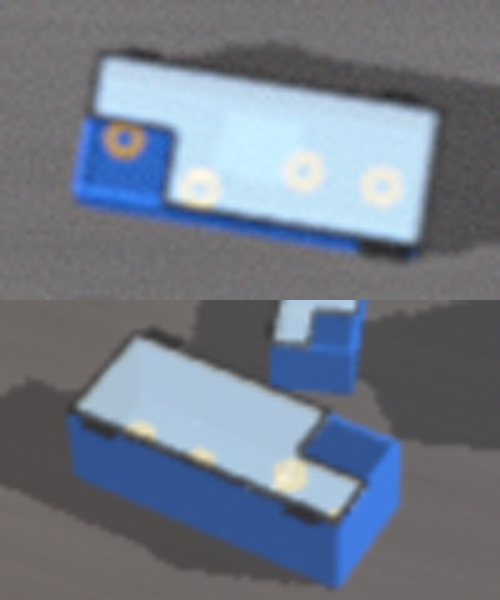

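Run:
```python
from h import *
a=load('pics/t2.npy');b=load('pics/s2.npy')
inv=lambda w:R.from_euler('z',-YAW,degrees=True).apply(w-BC).round(4)
for z in(.03,.05):
  print([inv(onz(a,u,v,z)) for u,v in((287,258.5),(307,255.5))],[inv(onz(b,u,v,z)) for u,v in((220+275/5,175+45/5),(220+357/5,175+47/5))])
print(rel(b2w([0,0,.12])),rel(b2w([0,0,.012])))
```

```text
[array([-0.0922,  0.0198,  0.03  ]), array([-0.0781, -0.0245,  0.03  ])] [array([-0.0768, -0.0205,  0.03  ]), array([-0.0967,  0.0191,  0.03  ])]
[array([-0.0935,  0.0197,  0.05  ]), array([-0.0797, -0.0237,  0.05  ])] [array([-0.0595, -0.0103,  0.05  ]), array([-0.079 ,  0.0284,  0.05  ])]
[19.95  1.49  5.27] [20.38  1.27 16.06]
```

The views agree that the box hasn't moved and the lid is flat and shut. The nearest corner of the small blue box is at x_b ≈ -78 mm and the open finger backs reach -57 mm, so the fingers clear it.

play_rows(rows=[[[2,0.1,0,0],[3,0.2,0,0],[3,0.2,0.3,0],[3,0.2,1,0],[3,0.2,1,0],[3,0.2,1,0],[2.1,0.2,1,0],[1,0.1,1,0],[0,0,0,0]]], jaw=8.54, force=25)

```text
time: 8.92
eef_pos: [0.5432, -0.0181, 0.1176]
ee_rot: [179.1, 2.1, 81.8]
force: [-0.4, -1.1, -0.7]
finger_gap: 0.0854
```

Run:
```python
from h import *
st();print(rel(b2w([0,0.003,.012])))
```

```text
8.92 [ 0.5432 -0.0181  0.1176] [179.15   2.12  81.83] [ -7.8  17.9 100.6  -2.4  60.7   1.5] [-0.4 -1.1 -0.7] 0.0854
[-0.1   0.24 10.58]
```

play_rows(rows=[[[0,0.2,1,0],[0,0,2,0],[0,0,2,0],[0,0,2,0],[0,0,1.6,0],[0,0,1.2,0],[0,0,0.6,0],[0,0,0.2,0],[0,0,0,0]]])

```text
time: 9.67
eef_pos: [0.548, -0.0264, 0.0138]
ee_rot: [178.9, 2.2, 81.6]
force: [0.0, 1.1, 0.2]
finger_gap: 0.0855
```

play_rows(rows=[[[0,0,0,0],[0,0,0,0],[0,0,0,0],[0,0,0,0],[0,0,0,0],[0,0,0,0],[0,0,0,0],[0,0,0,0]]], jaw=5.5, force=28)

```text
time: 10.33
eef_pos: [0.5485, -0.0258, 0.0151]
ee_rot: [178.8, 2.2, 81.6]
force: [-1.2, -1.9, 5.9]
finger_gap: 0.0656
```

play_rows(rows=[[[0,0,-0.5,0],[0,0,-1,0],[0,0,-2,0],[0,0,-2,0],[0,0,-3,0],[0,0,-3,0],[0,0,-3,0],[0,0,-3,0],[0,0,-3,0],[0,0,-3,0],[0,0,-3,0],[0,0,-2,0],[0,0,-1,0],[0,0,0,0]]])

```text
time: 11.5
eef_pos: [0.5448, -0.0134, 0.3114]
ee_rot: [178.6, 2.1, 81.6]
force: [0.7, -0.0, -2.9]
finger_gap: 0.0657
```

Run:
```python
from h import *
st();snap('scene','pics/s3.png')
cv2.imwrite('pics/c4.png',cv2.resize(cv2.imread('pics/s3.png')[80:280,150:400],None,fx=2,fy=2))
```

```text
11.5 [ 0.5448 -0.0134  0.3114] [178.61   2.15  81.63] [-7.3 10.6 82.1 -2.2 85.9  1.2] [ 0.7 -0.  -2.9] 0.0657
```

View pics/c4.png

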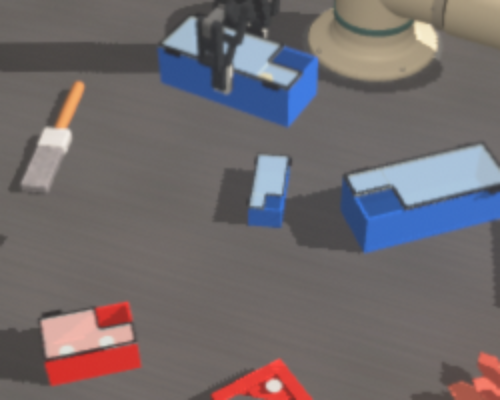

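The box is held level with the lid shut; force is 2.9 N, about 0.3 kg. Now out to the reach limit to tip it.

play_rows(rows=[[[0,1,0,0],[0,2,0,0],[0,3,0,0],[0,3,0,0],[0,3,0,0],[0,3,0,0],[0,3,0,0],[0,3,0,0],[0,3,0,0],[0,2.5,0,0],[0,2,0,0],[0,1.5,0,0],[0,1,0,0],[0,0.7,0,0],[0,0,0,0]]])

```text
time: 12.8
eef_pos: [0.8593, -0.0602, 0.3088]
ee_rot: [179.2, 2.2, 81.6]
force: [0.3, -0.1, -3.1]
finger_gap: 0.0659
```

Run:
```python
from h import *
st()
```

```text
12.8 [ 0.8593 -0.0602  0.3088] [179.21   2.17  81.61] [-7.700e+00  4.400e+01  2.650e+01 -2.300e+00  1.087e+02 -1.000e-01] [ 0.3 -0.1 -3.1] 0.0659
```

play_rows(rows=[[[0,1,0,0],[0,1,0,0],[0,0.8,0,0],[0,0.6,0,0],[0,0.6,0,0],[0,0.6,0,0],[0,1,0,0],[0,1.5,0,0],[0,2,0,0],[0,2,0,0],[0,2,0,0],[0,2,0,0]]])

```text
time: 13.8
eef_pos: [0.9382, -0.0774, 0.2792]
ee_rot: [174.9, 1.9, 81.6]
force: [-0.8, 0.0, -2.2]
finger_gap: 0.0656
```

Run:
```python
from h import *
st(); print(observe()['joints'])
```

```text
13.8 [ 0.9382 -0.0774  0.2792] [174.87   1.92  81.62] [ -8.2  52.5  12.7  -2.  109.7  -0.7] [-0.8  0.  -2.2] 0.0656
[ -8.19443962  52.47813098  12.73265475  -2.04434145 109.65136998
  -0.67763973]
```

play_rows(rows=[[[0,4,0,0],[0,4,0,0],[0,4,0,0],[0,4,0,0],[0,4,0,0],[0,4,0,0]]])

```text
time: 14.3
eef_pos: [1.0211, -0.0992, 0.2363]
ee_rot: [165.8, 1.5, 81.7]
force: [0.1, -0.4, -3.2]
finger_gap: 0.0658
```

Run:
```python
from h import *
st(); print(observe()['joints'])
```

```text
14.3 [ 1.0211 -0.0992  0.2363] [165.77   1.46  81.7 ] [-9.  55.7 12.7 -1.3 97.3 -1.2] [ 0.1 -0.4 -3.2] 0.0658
[-8.98549438 55.74260959 12.74088496 -1.25503855 97.26908283 -1.179216  ]
```

play_rows(rows=[[[0,4,-1,0],[0,4,-1,0],[0,4,-1,0],[0,4,-1,0],[0,4,-1,0],[0,4,-1,0]]])

```text
time: 14.8
eef_pos: [1.066, -0.1117, 0.2895]
ee_rot: [155.5, 1.1, 81.8]
force: [-0.0, 0.3, -3.7]
finger_gap: 0.0658
```

Run:
```python
from h import *
st(); print(observe()['joints'])
```

```text
14.8 [ 1.066  -0.1117  0.2895] [155.5    1.07  81.84] [-9.6 53.8 12.7 -0.4 89.  -1.7] [-0.   0.3 -3.7] 0.0658
[-9.56182294 53.8146823  12.68378346 -0.39669168 88.986138   -1.71173856]
```

play_rows(rows=[[[0,4,-1,0],[0,4,-1,0],[0,4,-1,0],[0,4,-1,0],[0,4,-1,0],[0,4,-1,0],[0,4,-0.5,0],[0,4,-0.5,0],[0,4,-0.5,0],[0,4,-0.5,0],[0,4,0,0],[0,4,0,0]]])

```text
time: 15.8
eef_pos: [1.1196, -0.1272, 0.4417]
ee_rot: [135.8, 0.6, 82.2]
force: [-0.8, -0.8, -2.0]
finger_gap: 0.0654
```

Run:
```python
from h import *
st(); print(observe()['joints'])
```

```text
15.8 [ 1.1196 -0.1272  0.4417] [135.84   0.6   82.15] [-10.5  48.6  12.7   1.4  74.6  -2.7] [-0.8 -0.8 -2. ] 0.0654
[-10.46458699  48.56121891  12.67760141   1.44144912  74.61825836
  -2.68093918]
```

play_rows(rows=[[[0,-0.5,-0.5,0],[0,-1.2,-1.2,0],[0,-2,-2,0],[0,-2.5,-2.4,0],[0,-2.5,-2.4,0],[0,-2.5,-2.4,0],[0,-2.5,-2.4,0],[0,-2.5,-2.4,0],[0,-2.5,-2.4,0],[0,-2.5,-2.4,0],[0,-2.5,-2.4,0],[0,-2.5,-2.4,0],[0,-2.5,-2.4,0],[0,-2,-2,0],[0,-1.2,-1.2,0],[0,-0.5,-0.5,0],[0,0,0,0]]])

```text
time: 17.22
eef_pos: [0.6709, -0.0652, 0.4428]
ee_rot: [135.9, 0.6, 82.1]
force: [0.7, -0.2, -2.1]
finger_gap: 0.0659
```

play_rows(rows=[[[0,0,0,-0.05],[0,0,0,-0.1],[0,0,0,-0.1],[0,0,0,-0.1],[0,0,0,-0.1],[0,0,0,-0.1],[0,0,0,-0.1],[0,0,0,-0.1],[0,0,0,-0.1],[0,0,0,-0.1],[0,0,0,-0.1],[0,0,0,0],[0,0,0,0],[0,0,0,0],[0,0,0,0]]])

```text
time: 18.47
eef_pos: [0.6727, -0.0656, 0.4411]
ee_rot: [154.9, 37.4, 133.9]
force: [0.2, -0.9, -2.6]
finger_gap: 0.0658
```

```bash
cat >> h.py <<'E'
def tilt():
    o=observe(); T=R.from_euler('xyz',o['ee_rot'],degrees=True); g=T.inv().apply([0,0,-1]); bx=(T*R.from_euler('x',180,degrees=True))
    # box x=tool y, box y=tool x, box z=-tool z
    print('g in box',g[1].round(3),g[0].round(3),-g[2].round(3))
E
python3 - <<'E'
from h import *
st(); tilt()
for n in('scene','top'): snap(n,'pics/%s4.png'%n)
o=observe()
T=R.from_euler('xyz',o['ee_rot'],degrees=True); P=o['eef_pos']-.019*T.as_matrix()[:,2]
t=[]
for n in('scene','top'):
    u,v=proj(load('pics/%s4.npy'%n),P)[0].astype(int); print(u,v)
    im=cv2.copyMakeBorder(cv2.imread('pics/%s4.png'%n),100,100,100,100,cv2.BORDER_CONSTANT)
    t.append(cv2.resize(im[v+20:v+180,u+10:u+190],None,fx=2.2,fy=2.2,interpolation=cv2.INTER_CUBIC))
cv2.imwrite('pics/c5.png',np.hstack(t))
E
```

```text
18.47 [ 0.6727 -0.0656  0.4411] [154.89  37.38 133.85] [-13.3  -0.3  90.7   4.6  45.8 -67.6] [ 0.2 -0.9 -2.6] 0.0658
g in box -0.337 0.607 -0.719
219 86
339 102
```

View pics/c5.png

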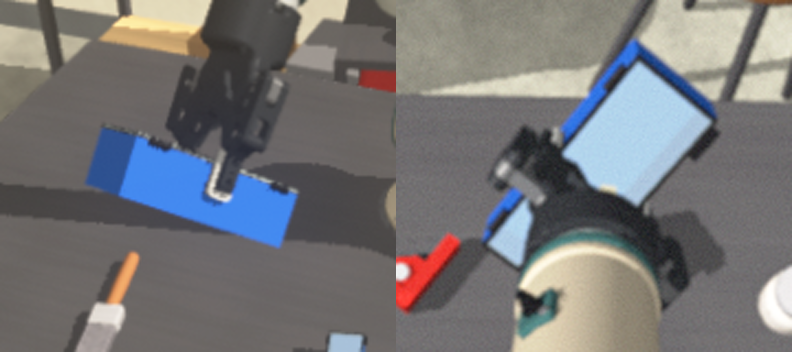

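The end at the cut-out is hidden by the wrist in this view, and one pale spot near (607,188) might be a nut stuck halfway along the wall. I'll steepen the y slope, jolt it sideways (which also clears the top camera's view), and then look.

play_rows(rows=[[[0,0,0,-0.1],[0,0,0,-0.1],[0,0,0,-0.1],[0,0,0,0],[-1.5,0,0,0],[1.5,0,0,0],[-1.5,0,0,0],[1.5,0,0,0],[-1.5,0,0,0],[1.5,0,0,0],[0,0,0,0],[0,0,0,0.1],[0,0,0,0.1],[0,0,0,0.1],[0,0,0,0.1],[0,0,0,0]]])

```text
time: 19.9
eef_pos: [0.6723, -0.0655, 0.4413]
ee_rot: [151.1, 34.7, 127.4]
force: [0.5, -0.1, -2.2]
finger_gap: 0.0657
```

Run:
```python
from h import *
st(); tilt(); print(rel([.6,-.36,.38]))
```

```text
19.9 [ 0.6723 -0.0655  0.4413] [151.09  34.72 127.41] [-13.3  -0.3  90.7   4.6  45.9 -61.8] [ 0.5 -0.1 -2.2] 0.0657
g in box -0.397 0.57 -0.72
[-12.12 -28.36   2.46]
```

play_rows(rows=[[[-0.6,-1.4,0.1,0],[-1.2,-2.8,0.2,0],[-1.2,-2.8,0.3,0],[-1.2,-2.8,0.3,0],[-1.2,-2.8,0.3,0],[-1.2,-2.8,0.3,0],[-1.2,-2.8,0.3,0],[-1.2,-2.8,0.3,0],[-1.2,-2.8,0.2,0],[-1.2,-2.8,0.2,0],[-0.6,-1.4,0,0],[0,0,0,0],[0,0,0,0]]])

```text
time: 20.98
eef_pos: [0.6018, -0.3582, 0.3806]
ee_rot: [151.3, 34.8, 127.6]
force: [0.4, 0.5, -2.7]
finger_gap: 0.0656
```

```bash
cat >> h.py <<'E'
def crop(out,k,names=('scene','top')):
    o=observe(); T=R.from_euler('xyz',o['ee_rot'],degrees=True); P=o['eef_pos']-.019*T.as_matrix()[:,2]
    t=[]
    for n in names:
        c=snap(n,'pics/%s%s.png'%(n,k)); u,v=proj(c,P)[0].astype(int); print(n,u,v)
        im=cv2.copyMakeBorder(cv2.imread('pics/%s%s.png'%(n,k)),100,100,100,100,cv2.BORDER_CONSTANT)
        t.append(cv2.resize(im[v+30:v+170,u+35:u+165],(390,420),interpolation=cv2.INTER_CUBIC))
    cv2.imwrite(out,np.hstack(t))
E
python3 - <<'E'
from h import *
st(); tilt(); crop('pics/c6.png',6)
E
```

```text
20.98 [ 0.6018 -0.3582  0.3806] [151.27  34.81 127.59] [ -50.7    5.7   92.6   36.1   52.2 -112.5] [ 0.4  0.5 -2.7] 0.0656
g in box -0.395 0.571 -0.72
scene 117 68
top 519 164
```

View pics/c6.png

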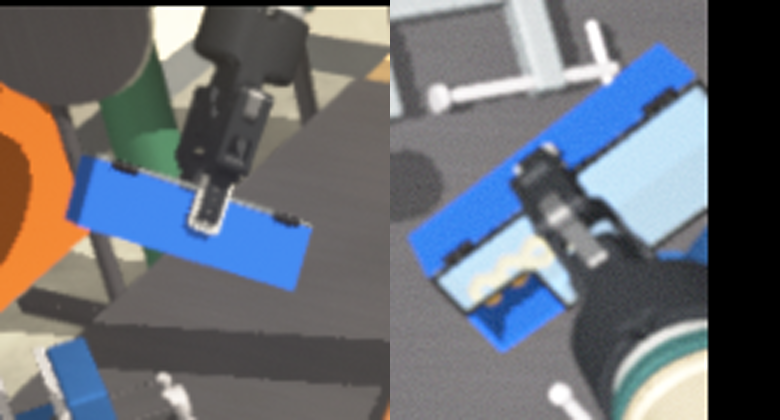

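```bash
cat >> h.py <<'E'
RB=R.from_euler('xyz',[178.85,2.2,81.6],degrees=True).inv()*R.from_euler('z',-8.1,degrees=True)
def boxpose():
    o=observe(); T=R.from_euler('xyz',o['ee_rot'],degrees=True)*RB
    return T, o['eef_pos']-T.apply([0,.001,.015])
def onfloor(c,u,v,z):
    T,p=boxpose(); o,d=ray(c,u,v); o=T.inv().apply(o-p); d=T.inv().apply(d); return (o+d*(z-o[2])/d[2])
E
python3 - <<'E'
from h import *
c=load('pics/top6.npy'); T,p=boxpose()
f=lambda x,y:(519-65+(x-390)/3, 164-70+y/3)
for q in [(483,285),(510,270),(540,248),(492,303),(522,285)]: print('nut',q,onfloor(c,*f(*q),.011)[:2].round(4)*1000)
for q in [(468,312),(535,270)]: print('cut edge',onfloor(c,*f(*q),.051)[:2].round(4)*1000)
for P in [(-.03,.077,.003),(.033,.08,.048),(-.033,.08,.048),(.033,-.08,.048)]:
    u,v=proj(c,T.apply(P)+p)[0]; print(P,(u-454)*3+390,(v-94)*3)
im=cv2.imread('pics/top6.png'); h=cv2.cvtColor(im,cv2.COLOR_BGR2HSV)
cv2.imwrite('pics/c7.png',cv2.resize(im[165:220,460:525],None,fx=9,fy=9,interpolation=cv2.INTER_CUBIC))
E
```

```text
nut (483, 285) [-16.   68.5]
nut (510, 270) [-18.7  52.3]
nut (540, 248) [-18.8  32.7]
nut (492, 303) [-29.1  71.9]
nut (522, 285) [-31.2  53.4]
cut edge [ 1.4 78.2]
cut edge [-2.3 38.4]
(-0.03, 0.077, 0.003) 481.7945916667855 302.5413423990343
(0.033, 0.08, 0.048) 427.1628185194756 275.01844797319484
(-0.033, 0.08, 0.048) 502.37964067226505 349.7527154228314
(0.033, -0.08, 0.048) 694.0208077803991 70.81495497093371
```

View pics/c7.png

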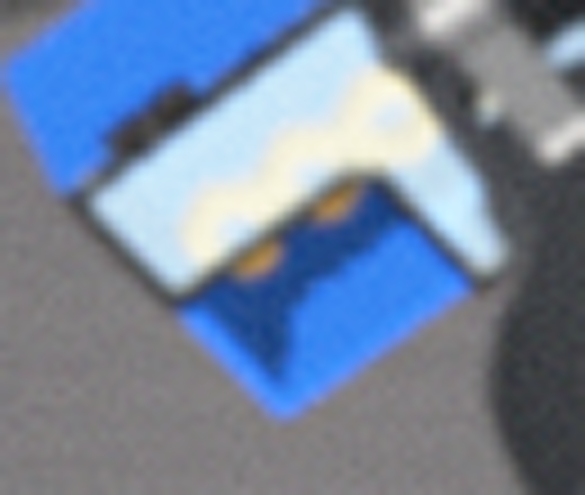

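The top crop shows three nuts in a row along the -x wall at y ≈ 68, 52 and 33 mm, plus a pale spot by the finger that is probably the fourth. They're at the right wall and end, but strung out in a line instead of bunched. I'll swing the low side briefly towards +x to break the row, then bring it back.

play_rows(rows=[[[0.6,1.4,-0.1,0],[1.2,2.8,-0.2,0],[1.2,2.8,-0.3,0],[1.2,2.8,-0.3,0],[1.2,2.8,-0.3,0],[1.2,2.8,-0.3,0],[1.2,2.8,-0.3,0],[1.2,2.8,-0.2,0],[0.6,1.4,0,0],[0,0,0,0]]])

```text
time: 21.92
eef_pos: [0.6585, -0.1179, 0.4314]
ee_rot: [151.0, 34.9, 127.9]
force: [1.4, -0.4, -1.8]
finger_gap: 0.0653
```

play_rows(rows=[[[0,0,0,-0.1],[0,0,0,-0.1],[0,0,0,-0.1],[0,0,0,-0.1],[0,0,0,-0.1],[0,0,0,-0.1],[0,0,0,-0.1],[0,0,0,-0.1],[0,0,0,-0.1],[0,0,0,-0.1],[0,0,0,0.1],[0,0,0,0.1],[0,0,0,0.1],[0,0,0,0.1],[0,0,0,0.1],[0,0,0,0.1],[0,0,0,0.1],[0,0,0,0.1],[0,0,0,0.1],[0,0,0,0.1]]])

```text
time: 23.58
eef_pos: [0.6577, -0.123, 0.4292]
ee_rot: [151.0, 34.7, 127.4]
force: [-0.1, 0.0, -2.2]
finger_gap: 0.0659
```

play_rows(rows=[[[0,0,0,0.1],[0,0,0,0],[-0.6,-1.4,0.1,0],[-1.2,-2.8,0.2,0],[-1.2,-2.8,0.3,0],[-1.2,-2.8,0.3,0],[-1.2,-2.8,0.3,0],[-1.2,-2.8,0.3,0],[-1.2,-2.8,0.3,0],[-1.2,-2.8,0.2,0],[-0.6,-1.4,0,0],[0,0,0,0],[0,0,0,0]]])

```text
time: 24.67
eef_pos: [0.5858, -0.3492, 0.3643]
ee_rot: [148.0, 31.9, 121.7]
force: [-0.3, 0.8, -2.7]
finger_gap: 0.0657
```

Run:
```python
from h import *
st(); tilt(); c=snap('top','pics/top8.png'); T,p=boxpose()
u,v=proj(c,T.apply([-.015,.05,.03])+p)[0].astype(int); print(u,v)
im=cv2.imread('pics/top8.png'); cv2.imwrite('pics/c8.png',cv2.resize(im[v-35:v+35,u-40:u+40],None,fx=7,fy=7,interpolation=cv2.INTER_CUBIC))
```

```text
24.67 [ 0.5858 -0.3492  0.3643] [148.02  31.94 121.74] [ -51.6    4.6   96.2   37.7   50.8 -109.6] [-0.3  0.8 -2.7] 0.0657
g in box -0.449 0.529 -0.72
486 197
```

View pics/c8.png

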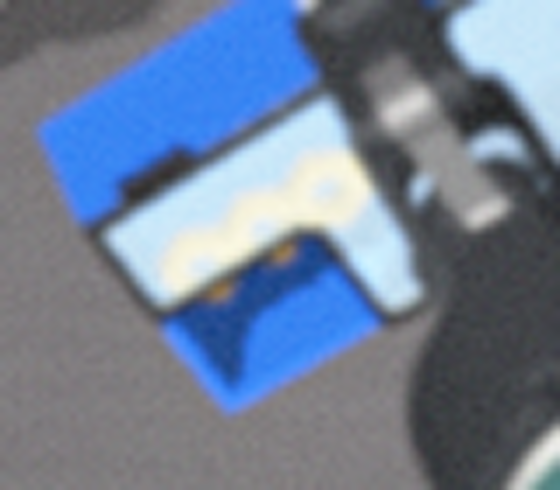

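The row is still there: three nuts at y ≈ 68, 52 and 35 mm along the -x wall, and the fourth hidden. It needs a bigger swing to the +x side, which means first moving to where joint 6 has room.

```bash
cat >> h.py <<'E'
def nuts(k):
    c=snap('top','pics/top%s.png'%k); im=c['color'].astype(int); r,g,b=im[...,0],im[...,1],im[...,2]
    m=((r-b>8)&(r>110)); T,p=boxpose(); H=np.zeros((8,20),int)
    for v,u in zip(*np.nonzero(m)):
        q=onfloor(c,u,v,.011)*1000
        if abs(q[0])<32 and abs(q[1])<79: H[int((q[0]+32)//8),int((q[1]+80)//8)]+=1
    print('rows x -32..32 by 8, cols y -80..80 by 8\n',H)
E
python3 - <<'E'
from h import *
nuts(9); st(); print(rel([.65,.2,.42]))
E
```

```text
Traceback (most recent call last):
  File "h.py", line 47, in nuts
    q=onfloor(c,u,v,.011)*1000
      ~~~~~~~^^^^^^^^^^^^
  File "h.py", line 42, in onfloor
    T,p=boxpose(); o,d=ray(c,u,v); o=T.inv().apply(o-p); d=T.inv().apply(d); return (o+d*(z-o[2])/d[2])
        ~~~~~~~^^
  File "h.py", line 39, in boxpose
    o=observe(); T=R.from_euler('xyz',o['ee_rot'],degrees=True)*RB
ValueError: time passes only in moves, steps and waits
```

```bash
cat >> h.py <<'E'
def nuts(k,new=True):
    c=snap('top','pics/top%s.png'%k) if new else load('pics/top%s.npy'%k)
    im=c['color'].astype(int); r,g,b=[im[...,i] for i in range(3)]; T,p=boxpose()
    xs=np.arange(-30,31,4); ys=np.arange(-2,79,4)
    G=np.array([[x/1000,y/1000,.0114] for x in xs for y in ys]); U=proj(c,T.apply(G)+p).round().astype(int)
    M=['#' if (r-b)[v,u]>8 and r[v,u]>120 else 'b' if (b-r)[v,u]>60 else '.' for u,v in U]
    print('y',ys[0],'->',ys[-1]); 
    for i,x in enumerate(xs): print('%4d '%x+''.join(M[i*len(ys):(i+1)*len(ys)]))
E
python3 - <<'E'
from h import *
nuts(8,False); st(); print(rel([.65,.2,.42]))
E
```

```text
y -2 -> 78
 -30 ............b..bb.#.b
 -26 ........####.#....#..
 -22 .......##.###..##..##
 -18 .......##..##..###.#.
 -14 ........############.
 -10 ..........#..#....#..
  -6 .....................
  -2 .....................
   2 .......bbbbb.bbbbbb..
   6 .....................
  10 ......bbbbbbbbb....bb
  14 ......bbbbbbbbbbbbbbb
  18 ......bbbbbbbbbbbbbbb
  22 .....bbbbbbbbbbbbbbbb
  26 .....bbbbbbbbbbbbbbbb
  30 ..b.bbbbbbbbbbbbbbbbb
24.77 [ 0.5865 -0.3475  0.3652] [147.97  31.98 121.82] [ -51.5    4.5   96.2   37.7   50.8 -109.6] [ 0.4  0.4 -2.6] 0.0658
[33.72 43.64 -5.15]
```

play_rows(rows=[[[1.2,1.5,-0.2,0],[2.4,3.1,-0.4,0],[2.4,3.1,-0.4,0],[2.4,3.1,-0.4,0],[2.4,3.1,-0.4,0],[2.4,3.1,-0.4,0],[2.4,3.1,-0.4,0],[2.4,3.1,-0.4,0],[2.4,3.1,-0.4,0],[2.4,3.1,-0.4,0],[2.4,3.1,-0.4,0],[2.4,3.1,-0.4,0],[2.4,3.1,-0.4,0],[2.4,3.1,-0.4,0],[1.2,1.5,-0.2,0],[0,0,0,0]]])

```text
time: 26.1
eef_pos: [0.6457, 0.2036, 0.4233]
ee_rot: [147.7, 31.8, 122.1]
force: [1.0, -0.4, -2.9]
finger_gap: 0.0655
```

play_rows(rows=[[[0,0,0,-0.1],[0,0,0,-0.1],[0,0,0,-0.1],[0,0,0,-0.1],[0,0,0,-0.1],[0,0,0,-0.1],[0,0,0,-0.1],[0,0,0,-0.1],[0,0,0,-0.1],[0,0,0,-0.1],[0,0,0,-0.1],[0,0,0,-0.1],[0,0,0,-0.1],[0,0,0,-0.1],[0,0,0,-0.1],[0,0,0,-0.1],[0,0,0,0],[0,0,0,0],[0,0,0,0]]])

```text
time: 27.68
eef_pos: [0.6457, 0.1965, 0.4226]
ee_rot: [-143.1, 25.9, -128.6]
force: [0.0, 0.0, -2.7]
finger_gap: 0.0658
```

Run:
```python
from h import *
st(); tilt(); nuts(10)
```

```text
27.68 [0.6457 0.1965 0.4226] [-143.1    25.87 -128.56] [  21.9    3.3   89.5  -26.9   50.7 -100.5] [ 0.   0.  -2.7] 0.0658
g in box 0.54 0.436 -0.72
y -2 -> 78
 -30 .....bbbbbbbbbbbbbbbb
 -26 .....bbbbbbbbbbbbbbbb
 -22 .....bbbbbbbbbbbbbbbb
 -18 .....bbbbbbbbbbbbbbbb
 -14 .....bbbbbbbbbbbbbbbb
 -10 .......bbbbbbbbbbbbbb
  -6 ...........bbbbb..#.b
  -2 ...........bbbb##.#.b
   2 ...........bbbb#####b
   6 ...........bbbb.###.b
  10 ...........b..b.###bb
  14 .......###.########.b
  18 ......##.########.##b
  22 ......##..###.#####.b
  26 ......#############bb
  30 ........##...........
```

play_rows(rows=[[[0,0,0,0.1],[0,0,0,0.1],[0,0,0,0.1],[0,0,0,0.1],[0,0,0,0.1],[0,0,0,0.1],[0,0,0,0.1],[0,0,0,0.1],[0,0,0,0.1],[0,0,0,0.1],[0,0,0,0.1],[0,0,0,0.1],[0,0,0,0.1],[0,0,0,0.1],[0,0,0,0],[0,0,0,0],[0,0,0,0]]])

```text
time: 29.15
eef_pos: [0.6463, 0.1962, 0.4224]
ee_rot: [155.0, 37.5, 134.1]
force: [-0.2, 0.4, -2.8]
finger_gap: 0.0656
```

Run:
```python
from h import *
st(); tilt(); nuts(11); print(rel([.59,-.34,.37]))
```

```text
29.15 [0.6463 0.1962 0.4224] [155.01  37.45 134.06] [ 21.9   3.3  89.4 -27.   50.7 -20.4] [-0.2  0.4 -2.8] 0.0656
g in box -0.335 0.608 -0.719
y -2 -> 78
 -30 .....................
 -26 ...bb................
 -22 .....................
 -18 .....................
 -14 .....................
 -10 .....................
  -6 .....................
  -2 .....................
   2 .....................
   6 .....................
  10 .....................
  14 .....................
  18 .....................
  22 .....................
  26 .....................
  30 .........b...........
[-24.32 -48.1    5.39]
```

play_rows(rows=[[[-0.8,-1.6,0.2,0],[-1.6,-3.2,0.4,0],[-1.6,-3.2,0.4,0],[-1.6,-3.2,0.4,0],[-1.6,-3.2,0.4,0],[-1.6,-3.2,0.4,0],[-1.6,-3.2,0.4,0],[-1.6,-3.2,0.4,0],[-1.6,-3.2,0.4,0],[-1.6,-3.2,0.4,0],[-1.6,-3.2,0.4,0],[-1.6,-3.2,0.4,0],[-1.6,-3.2,0.4,0],[-1.6,-3.2,0.4,0],[-1.6,-3.2,0.4,0],[-0.8,-1.6,0.2,0],[0,0,0,0],[0,0,0,0]]])

```text
time: 30.7
eef_pos: [0.5918, -0.3396, 0.3627]
ee_rot: [155.1, 37.4, 134.0]
force: [-0.0, 0.5, -2.8]
finger_gap: 0.0654
```

Run:
```python
from h import *
st(); tilt(); nuts(12)
```

```text
30.7 [ 0.5918 -0.3396  0.3627] [155.08  37.37 133.95] [ -50.2    4.4   96.5   37.1   49.8 -119.7] [-0.   0.5 -2.8] 0.0654
g in box -0.335 0.607 -0.721
y -2 -> 78
 -30 ..............bb..bbb
 -26 ...........###..##.bb
 -22 b.........##.........
 -18 b.........##..##..#..
 -14 b.........########...
 -10 ...........#....###..
  -6 ................####.
  -2 ................#..#.
   2 ................####.
   6 ................###..
  10 ..........bbbb.b.....
  14 .........bbbbbbbb...b
  18 .........bbbbbbbbbbbb
  22 ........bbbbbbbbbbbbb
  26 ........bbbbbbbbbbbbb
  30 .....bbbbbbbbbbbbbbbb
```

Better: one nut is now beside the corner at about (0, 68), and the others are at the -x wall. I'll turn the low side towards -x to about 46° and jiggle it to pack them.

play_rows(rows=[[[0,0,0,0.1],[0,0,0,0.1],[0,0,0,0.1],[0,0,0,0],[0,1.5,0,0],[0,-1.5,0,0],[-1.5,0,0,0],[1.5,0,0,0],[0,1.5,0,0],[0,-1.5,0,0],[-1.5,0,0,0],[1.5,0,0,0],[0,0,0,0],[0,0,0,0],[0,0,0,0]]])

```text
time: 32.0
eef_pos: [0.5927, -0.3372, 0.364]
ee_rot: [145.2, 28.8, 116.3]
force: [-0.8, -0.1, -3.2]
finger_gap: 0.0654
```

Run:
```python
from h import *
st(); tilt(); nuts(13)
c=load('pics/top13.npy'); T,p=boxpose()
u,v=proj(c,T.apply([-.015,.05,.03])+p)[0].astype(int); print(u,v)
for P in [(-.0215,.0685,.0114),(-.0045,.0685,.0114),(-.0215,.0515,.0114),(-.0045,.0515,.0114)]: print(P,((proj(c,T.apply(P)+p)[0]-[u-35,v-35])*8).round())
im=cv2.imread('pics/top13.png'); cv2.imwrite('pics/c13.png',cv2.resize(im[v-35:v+35,u-35:u+35],None,fx=8,fy=8,interpolation=cv2.INTER_CUBIC))
```

```text
32.0 [ 0.5927 -0.3372  0.364 ] [145.18  28.84 116.28] [ -50.     4.3   96.5   37.1   49.8 -102.5] [-0.8 -0.1 -3.2] 0.0654
g in box -0.5 0.482 -0.719
y -2 -> 78
 -30 ...............bb..bb
 -26 ............###..##.b
 -22 .....................
 -18 ...........#..###..#.
 -14 ............###.####.
 -10 ..............#..###.
  -6 ................####.
  -2 .....b..........#..#.
   2 .....b..........####.
   6 ..............b.####.
  10 .....bbbbbbb.b......b
  14 .....bbbbbbbbbbb...bb
  18 .....bbbbbbbbbbbbbbbb
  22 .....bbbbbbbbbbbbbbbb
  26 .....bbbbbbbbbbbbbbbb
  30 .....bbbbbbbbbbbbbbbb
477 191
(-0.0215, 0.0685, 0.0114) [192. 309.]
(-0.0045, 0.0685, 0.0114) [156. 251.]
(-0.0215, 0.0515, 0.0114) [266. 270.]
(-0.0045, 0.0515, 0.0114) [231. 212.]
```

View pics/c13.png

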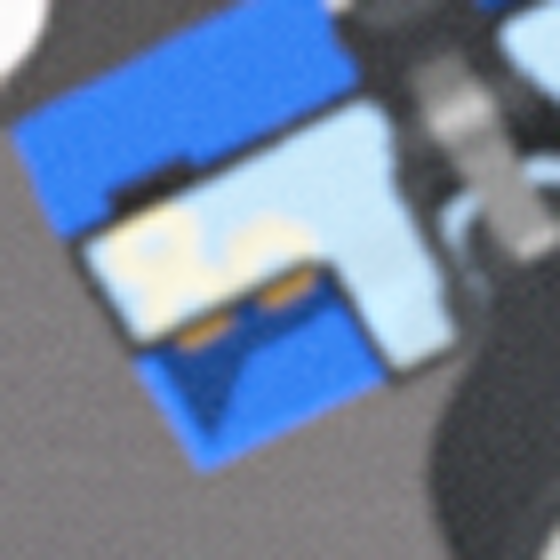

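The top crop shows three nuts: one in the corner, one beside it on the +y wall and one behind it on the -x wall. The fourth isn't visible; it's probably third along the +y wall, hidden behind the raised hinge wall. I'll turn so that side comes into view.

play_rows(rows=[[[0,0,0,0.1],[0,0,0,0.1],[0,0,0,0.1],[0,0,0,0.1],[0,0,0,0.1],[0,0,0,0.1],[0,0,0,0.1],[0,0,0,0]]])

```text
time: 32.72
eef_pos: [0.5927, -0.338, 0.3639]
ee_rot: [136.0, 2.6, 84.2]
force: [0.8, 0.6, -2.7]
finger_gap: 0.0653
```

Run:
```python
from h import *
st(); tilt(); nuts(14)
```

```text
32.72 [ 0.5927 -0.338   0.3639] [136.05   2.58  84.18] [-50.1   4.4  96.5  37.2  49.8 -62.3] [ 0.8  0.6 -2.7] 0.0653
g in box -0.693 0.045 -0.719
y -2 -> 78
 -30 .......bbbbb##.bbbbbb
 -26 .......bbbb####..bbbb
 -22 ........bbb##.###bbbb
 -18 .................bbbb
 -14 ............###...bbb
 -10 ..................bbb
  -6 .................bbbb
  -2 ................#.bbb
   2 .................bbbb
   6 .................bbbb
  10 ...b....b.bbbbb...bbb
  14 ...bb...b........bbbb
  18 .bbbbbbbbb..b..bbbbbb
  22 ..bbbbbbbbbbbbbbbbbbb
  26 ...bbbbbbbbbbbbbbbbbb
  30 ...bbbbbbbbbbbbbbbbbb
```

```bash
cat >> h.py <<'E'
def nutmap(k,new=True):
    c=snap('top','pics/top%s.png'%k) if new else load('pics/top%s.npy'%k)
    im=c['color'].astype(float); d=im[...,0]-im[...,2]; T,p=boxpose()
    xs=np.arange(-30,31,4); ys=np.arange(-6,79,4)
    G=np.array([[x/1000,y/1000,.0114] for x in xs for y in ys]); U=proj(c,T.apply(G)+p).astype(np.float32)
    D=cv2.remap(d.astype(np.float32),U[:,None,0].copy(),U[:,None,1].copy(),cv2.INTER_LINEAR).reshape(len(xs),-1)
    print('y  '+''.join('%5d'%y for y in ys))
    for x,r in zip(xs,D): print('%4d'%x+''.join('%5d'%q for q in r))
E
python3 - <<'E'
from h import *
nutmap(14,False)
E
```

```text
y     -6   -2    2    6   10   14   18   22   26   30   34   38   42   46   50   54   58   62   66   70   74   78
 -30  -53  -51  -51  -53  -51  -52  -56  -37  -91 -143 -132 -130  -67   24   33   10 -109  -88 -176 -179 -179 -183
 -26  -50  -50  -50  -47  -49  -48  -57  -39 -100 -144 -144 -132   11  115  109  119  -21  -10 -146 -182 -178 -180
 -22  -49  -48  -49  -49  -48  -49  -51  -56  -76 -131 -127 -104   63   84    1   61   84   54 -154 -183 -179 -183
 -18  -47  -49  -52  -47  -48  -49  -49  -60  -26  -29  -28  -26   -4   10   -6    0    9   11  -85 -180 -177 -179
 -14  -51  -50  -50  -49  -51  -51  -50  -43  -44  -51  -51  -52  -47    7   23   19   -9  -43  -57 -173 -181 -181
 -10  -49  -50  -49  -52  -50  -52  -52  -43  -39  -51  -50  -48  -51  -34  -15  -15  -29  -34  -60 -175 -180 -181
  -6  -51  -49  -51  -51  -50  -50  -52  -44  -40  -50  -50  -49  -50  -50  -48  -52  -33   18  -60 -172 -179 -179
  -2  -52  -52  -51  -50  -50  -49  -51  -44  -43  -51  -50  -51  -51  -48  -50  -49  -36   19  -66 -175 -183 -180
   2  -49  -50  -51  -52  -49  -50  -50  -42  -42  -50  -50  -51  
[... 153 characters left out ...]
 -179 -180
  10  -45  -52  -58  -53  -53  -53  -56  -57  -52  -56  -55  -61  -65  -61  -58  -61  -56    0  -70 -180 -180 -180
  14    5  -29  -68  -65  -62  -68  -60  -58  -56  -57  -45   -6  -10   -9  -11  -18  -42  -37  -98 -179 -178 -179
  18    4    1 -110 -153 -151 -154 -154 -151 -149 -131 -117  -44  -31  -38  -37  -43 -129 -146 -146 -177 -181 -178
  22    3    3   -5 -124 -159 -157 -156 -156 -157 -156 -157 -145 -145 -146 -147 -145 -154 -157 -155 -164 -179 -181
  26   -5    3    6  -20 -149 -155 -155 -157 -157 -156 -156 -154 -161 -158 -159 -157 -156 -155 -155 -157 -164 -177
  30   -4   -4    7  -22 -150 -157 -158 -155 -157 -157 -157 -154 -158 -154 -157 -159 -155 -157 -155 -158 -158 -174
```

No nut lies at y < 42 within the visible floor, so the fourth must be in the row along the +y wall. I'll tilt slightly past -x so it can drop into the second row, then bring it back.

play_rows(rows=[[[0,0,0,0.1],[0,0,0,0.1],[0,0,0,0.1],[0,0,0,0.1],[0,0,0,0]]])

```text
time: 33.18
eef_pos: [0.5926, -0.338, 0.3638]
ee_rot: [137.6, -13.1, 67.5]
force: [-0.2, -0.7, -3.9]
finger_gap: 0.0656
```

Run:
```python
from h import *
st(); tilt(); nutmap(15)
```

```text
33.18 [ 0.5926 -0.338   0.3638] [137.61 -13.14  67.52] [-50.1   4.4  96.5  37.2  49.8 -39.5] [-0.2 -0.7 -3.9] 0.0656
g in box -0.656 -0.227 -0.719
y     -6   -2    2    6   10   14   18   22   26   30   34   38   42   46   50   54   58   62   66   70   74   78
 -30  -48  -47  -50  -50  -53  -31  -58 -132 -136 -133 -136 -123  -20   70   73   10 -166 -186 -185 -186 -186 -189
 -26  -51  -51  -52  -52  -56  -36  -86 -146 -147 -150 -150  -83   58  104   78  102 -108 -189 -185 -186 -185 -186
 -22  -52  -52  -51  -52  -54  -52  -95 -159 -149 -147 -147  -63   98   56  -37   70  -92 -188 -183 -187 -185 -187
 -18  -51  -53  -52  -51  -59  -56 -103 -157 -148 -146 -150 -130   46  107   65  104  -96 -187 -185 -186 -185 -187
 -14  -51  -50  -53  -52  -55  -58  -96 -137 -132 -135 -133 -138  -80   61  107   90 -107 -189 -186 -186 -186 -185
 -10  -52  -54  -51  -54  -52  -60  -47  -30  -29  -29  -24  -25  -31  -26  -14   -3  -57 -169 -186 -190 -184 -186
  -6  -53  -52  -55  -51  -52  -40  -32  -51  -53  -51  -51  -49  -50  -51  -53  -57  -41 -164 -186 -186 -187 -186
  -2  -52  -50  -51  -53  -51  -44
[... 300 characters left out ...]
 -187 -187
  10  -53  -49  -51  -49  -50  -42  -31  -53  -52  -51  -50  -50  -53  -51  -52  -64  -42 -176 -187 -187 -188 -188
  14  -50  -51  -52  -51  -52  -40  -31  -50  -51  -51  -51  -48  -50  -50  -50  -59  -34 -170 -187 -187 -184 -187
  18  -49  -50  -50  -53  -57  -52  -42  -55  -54  -55  -58  -57  -60  -60  -61  -50  -40 -175 -186 -187 -187 -186
  22  -42  -73  -79  -71  -71  -66  -60  -60  -49   -4   -3   -4   -5   -5  -33  -49  -71 -179 -188 -183 -185 -189
  26    4  -12  -82 -123 -126 -131 -123 -125 -120  -73  -53  -51  -47  -44  -89 -126 -125 -130 -168 -184 -185 -189
  30    3    3    0  -85 -127 -122 -127 -126 -127 -126 -126 -127 -127 -125 -123 -124 -125 -130 -122 -131 -156 -184
```

play_rows(rows=[[[0,0,0,0.1],[0,0,0,0.05],[0,0,0,0]]])

```text
time: 33.48
eef_pos: [0.5925, -0.3379, 0.3637]
ee_rot: [139.4, -18.8, 60.9]
force: [-0.8, 0.1, -2.5]
finger_gap: 0.0656
```

Run:
```python
from h import *
st(); tilt(); nutmap(16)
```

```text
33.48 [ 0.5925 -0.3379  0.3637] [139.44 -18.77  60.91] [-50.1   4.4  96.5  37.2  49.8 -31. ] [-0.8  0.1 -2.5] 0.0656
g in box -0.616 -0.322 -0.719
y     -6   -2    2    6   10   14   18   22   26   30   34   38   42   46   50   54   58   62   66   70   74   78
 -30  -50  -50  -50  -50  -57  -21 -105 -137 -138 -139 -135  -89   57   91   75  -44 -183 -186 -186 -187 -188 -188
 -26  -50  -50  -50  -47  -58  -25 -112 -148 -148 -147 -141  -15  101   79   77   41 -167 -185 -188 -185 -188 -182
 -22  -50  -49  -51  -51  -64  -24 -107 -149 -148 -152 -134   22  107   -2    3   51 -152 -187 -185 -187 -186 -189
 -18  -52  -55  -52  -52  -62  -26 -118 -148 -150 -148 -148  -73   96  100  101   38 -163 -187 -188 -188 -187 -187
 -14  -52  -54  -50  -52  -76  -47 -169 -178 -146 -148 -149 -147  -58   18   45    2 -167 -188 -185 -184 -187 -184
 -10  -50  -52  -51  -51  -69  -41 -146 -139 -123 -120 -128 -124 -131 -125  -64   -6 -167 -186 -184 -186 -186 -186
  -6  -52  -52  -52  -49  -54  -61  -55  -41  -39  -36  -37  -37  -31  -36  -18    5 -113 -186 -184 -185 -186 -185
  -2  -51  -52  -52  -51  -50  -28
[... 300 characters left out ...]
 -186 -184
  10  -54  -51  -50  -51  -50  -31  -45  -55  -50  -50  -51  -51  -46    8   25   15 -110 -185 -188 -184 -185 -187
  14  -51  -55  -52  -52  -48  -27  -42  -53  -51  -50  -51  -51  -50   -3   27   20 -103 -182 -186 -185 -184 -186
  18  -51  -50  -51  -51  -52  -25  -42  -52  -51  -50  -51  -51  -52  -36   -9   11  -96 -184 -183 -181 -186 -183
  22  -49  -48  -45  -48  -46  -41  -43  -51  -54  -52  -55  -55  -55  -57  -54  -19  -98 -188 -186 -186 -186 -185
  26  -37  -68  -85  -90  -84  -90  -84  -79  -46   -3    0   -2    0   -9  -56  -71 -115 -186 -184 -187 -185 -186
  30    5    0  -32 -110 -119 -120 -120 -120 -104  -80  -72  -78  -70  -78 -114 -123 -123 -125 -131 -152 -168 -181
```

The fourth nut is now visible sliding off the +y wall at about (10, 53). Now back towards the corner.

play_rows(rows=[[[0,0,0,0],[0,0,0,-0.1],[0,0,0,-0.1],[0,0,0,-0.1],[0,0,0,-0.1],[0,0,0,0]]])

```text
time: 34.03
eef_pos: [0.5925, -0.3379, 0.3636]
ee_rot: [136.1, -3.2, 78.2]
force: [-0.2, -1.0, -2.5]
finger_gap: 0.066
```

Run:
```python
from h import *
st(); tilt(); nutmap(17)
```

```text
34.03 [ 0.5925 -0.3379  0.3636] [136.1   -3.22  78.18] [-50.1   4.4  96.5  37.2  49.8 -54. ] [-0.2 -1.  -2.5] 0.066
g in box -0.692 -0.056 -0.719
y     -6   -2    2    6   10   14   18   22   26   30   34   38   42   46   50   54   58   62   66   70   74   78
 -30   20  -15  -51  -50  -49  -51  -41  -64 -141  -86   50   74   57  -72  -85   46   49 -130 -184 -185 -181 -182
 -26   24   20  -33  -49  -48  -54  -52  -64 -133    0   99   87  105   64    4   98   72 -126 -186 -182 -182 -180
 -22    9   24   -1  -45  -48  -49  -59  -66 -133   57  107  -11   10  117  109   99  -34 -180 -186 -181 -182 -182
 -18   22   24   -4  -43  -47  -48  -67  -31  -78  -23   56    2   20   58   48   55  -16 -112 -184 -185 -183 -183
 -14   18   13  -29  -49  -48  -50  -45  -50  -42  -46  -30    9   24   21   23   22    8  -26 -168 -181 -180 -181
 -10  -34  -34  -47  -48  -50  -52  -43  -32  -50  -49  -50  -20   23   21   13   25   20  -19 -158 -184 -184 -182
  -6  -51  -49  -52  -50  -49  -51  -44  -31  -50  -49  -50  -29   24    7  -13   20   33  -16 -157 -182 -181 -180
  -2  -50  -50  -50  -47  -50  -51 
[... 299 characters left out ...]
 -181 -181
  10  -56  -56  -56  -54  -55  -56  -53  -42  -54  -56  -56  -55  -56  -53  -54  -53  -58  -43 -165 -179 -182 -180
  14  -29  -33  -24  -34  -28  -35  -28  -31  -32  -34  -32  -32  -31  -35  -31  -34  -34  -43 -167 -182 -182 -182
  18   -2  -71 -111 -108 -110 -112 -109 -108 -106  -96  -24    0   -4   -3   -7  -65 -107 -108 -168 -182 -183 -181
  22    5    1  -77 -147 -143 -145 -141 -136 -136 -131 -115  -97  -98 -109 -100 -125 -146 -142 -145 -173 -181 -182
  26    0    5    7  -71 -145 -141 -143 -142 -140 -145 -144 -144 -142 -145 -145 -144 -146 -144 -146 -147 -168 -180
  30   -5    0    6  -36 -148 -150 -145 -147 -147 -147 -144 -146 -145 -148 -147 -146 -144 -146 -146 -145 -146 -166
```

play_rows(rows=[[[0,0,0,-0.12],[0,0,0,-0.12],[0,0,0,-0.12],[0,0,0,-0.12],[0,0,0,-0.12],[0,0,0,-0.12],[0,0,0,-0.12],[0,0,0,-0.12],[0,0,0,-0.12],[0,0,0,-0.12],[0,0,0,-0.12],[0,0,0,-0.1],[0,0,0,0],[0,0,0,0]]])

```text
time: 35.25
eef_pos: [0.5925, -0.3379, 0.3636]
ee_rot: [167.1, 42.4, 152.8]
force: [0.6, -0.5, -2.1]
finger_gap: 0.0658
```

Run:
```python
from h import *
st(); tilt(); nutmap(18)
```

```text
35.25 [ 0.5925 -0.3379  0.3636] [167.12  42.44 152.81] [ -50.1    4.4   96.5   37.2   49.8 -135. ] [ 0.6 -0.5 -2.1] 0.0658
g in box -0.164 0.675 -0.719
y     -6   -2    2    6   10   14   18   22   26   30   34   38   42   46   50   54   58   62   66   70   74   78
 -30  -40  -42  -40  -41  -39  -45  -11   -6   -8   -2   -5   -7  -10    0    2   -1   -6  -29  -33  -29  -57 -102
 -26  -45  -44  -44  -44  -43  -45   -7   -7   -1   -2   -2   -8   -7   -2   -1    0   -7   59  100  102   42  -99
 -22  -49  -46  -50  -47  -48  -45   -4    6   34    0  -11   -4   -4    0   -1   -3   21  106   81   90   92  -57
 -18  -48  -49  -50  -47  -56  -25   -7   12   28  -30   -8    0   -1   -3   -2   -1    5   12    4    9   11  -12
 -14  -49  -47  -48  -49  -58   -9   -9   -5   -4  -13   -1   -2   -1    0   -2   14   14   22   23   21   -4  -40
 -10  -48  -48  -49  -48  -58  -22   -8   -3   -2   -7   -4   -1    0   -2    0  -14  -26   13   22   19  -21  -42
  -6  -47  -48  -49  -46  -56  -33   -6   -3   -7   -4   -2   -2    0    1   -1  -37  -40   12   22   22   16  -14
  -2  -49  -48  -48  -49  -56
[... 305 characters left out ...]
    3  -38
  10  -52  -55  -55  -52  -19   -1   -3   -7   -5   -7   -8   -6   -2    0    0   -2   -7  -15   16   -4  -45  -51
  14  -80  -64  -63   -3   -6   -5   -6   -5   -4   -6   -5   -4   -1   -1   -2   -9  -51  -54  -24   -8   -9   -9
  18 -180 -182  -82    6   -1   -4   -4   -5   -5   -6   -7   -4   -3   -2   -8  -95 -172 -171  -93  -32  -31  -29
  22 -187 -143    0    4   -2   -6   -8   -4   -5   -4   -7   -5   -5   -7  -89 -182 -187 -185 -175 -176 -166 -167
  26 -180  -37    8    1   -7   -5   -4   -4   -7   -5   -9   -5   -5  -82 -175 -182 -182 -182 -184 -181 -187 -184
  30 -161  -10    4   -4   -5   -5   -4   -4   -5   -6   -7   -3  -75 -175 -186 -184 -184 -184 -185 -184 -184 -184
```

play_rows(rows=[[[0,0,0,0.1],[0,0,0,0.1],[0,0,0,0.1],[0,0,0,0.1],[0,0,0,0.1],[0,0,0,0],[0,0,0,0]]])

```text
time: 35.88
eef_pos: [0.5925, -0.3379, 0.3636]
ee_rot: [147.1, 31.0, 120.1]
force: [-0.3, -0.4, -3.1]
finger_gap: 0.0656
```

Run:
```python
from h import *
st(); tilt(); nutmap(19)
```

```text
35.88 [ 0.5925 -0.3379  0.3636] [147.1   31.03 120.07] [ -50.1    4.4   96.5   37.2   49.8 -106.6] [-0.3 -0.4 -3.1] 0.0656
g in box -0.465 0.516 -0.719
y     -6   -2    2    6   10   14   18   22   26   30   34   38   42   46   50   54   58   62   66   70   74   78
 -30  -39  -54  -38   -2    0  -24  -47  -14  -34  -25  -21  -37  -26  -92  -55  -79 -107  -88  -20  -20  -47 -111
 -26  -13  -31  -17    1   -2  -17  -25   -5    0   19   18   12    0  -11   57   13  -56  -12   85   79   34  -76
 -22   -4   -7   -1   -1   -2   -1   -7   -8   36   18   14   23   24    5   -8    3    3    2   -9  -15    4   -8
 -18   -4   -2   -2   -2   -3   -2   -3   -8   32    0  -16   19   22   13  -27    4   21   20   -3  -10   17  -16
 -14   -4   -6   -5   -2    0   -1   -5   -5   31   19   15   23   18   22    7   18   16   21   23   20   17  -34
 -10  -16   -8   -4    1    0    0   -6  -15   -7   13   20   -1  -14   15   23   12  -22   -3   22   24    7  -36
  -6  -26   -5   -1    4    0   -1   -6  -26  -48  -30  -22  -43  -41  -30  -15  -30  -46    3   23   20   22   -7
  -2  -27   -7   -1   -3   -1
[... 305 characters left out ...]
   31  -16
  10  -12   -5   -5   -5   -5   -5   -8  -71  -83  -86  -76  -72  -83  -74  -91  -58   -3    1    0    0  -32  -75
  14  -22   -6   -7   -8   -5   -8  -26 -169 -181 -179 -173 -181 -176 -177 -184 -158  -68  -52  -67  -58 -131 -178
  18   -9   -7   -5   -6   -6   -6  -26 -179 -185 -184 -183 -183 -181 -185 -183 -182 -179 -179 -180 -179 -186 -185
  22   -7   -4   -4   -6   -7   -5  -34 -180 -184 -180 -184 -181 -186 -185 -183 -182 -184 -185 -184 -184 -184 -184
  26  -12   -4   -7   -6   -6  -12  -82 -183 -182 -185 -185 -181 -180 -183 -182 -181 -184 -184 -179 -182 -182 -187
  30  -25   -4   -5   -7   -1  -53 -174 -183 -183 -185 -180 -182 -184 -185 -184 -184 -185 -185 -185 -185 -183 -186
```

All four are located now: (-18, 69) in the corner, (0, 68), (-18, 51) and (-18, 34). One more partial swing should tuck the last one in beside the others.

Run:
```python
from h import *
print(rel([.645,.2,.42]))
```

```text
[34.72 41.37 -5.96]
```

play_rows(rows=[[[1.3,1.5,-0.2,0],[2.5,3,-0.4,0],[2.5,3,-0.4,0],[2.5,3,-0.4,0],[2.5,3,-0.4,0],[2.5,3,-0.4,0],[2.5,3,-0.4,0],[2.5,3,-0.4,0],[2.5,3,-0.4,0],[2.5,3,-0.4,0],[2.5,3,-0.4,0],[2.5,3,-0.4,0],[2.5,3,-0.4,0],[2.5,3,-0.4,0],[1.3,1.5,-0.2,0],[0,0,0,0]]])

```text
time: 37.27
eef_pos: [0.6504, 0.2126, 0.4187]
ee_rot: [146.9, 30.8, 120.3]
force: [-0.2, -0.5, -2.6]
finger_gap: 0.0655
```

play_rows(rows=[[[0,0,0,-0.12],[0,0,0,-0.12],[0,0,0,-0.12],[0,0,0,-0.12],[0,0,0,-0.12],[0,0,0,-0.12],[0,0,0,-0.12],[0,0,0,-0.12],[0,0,0,-0.12],[0,0,0,0]]])

```text
time: 38.1
eef_pos: [0.6495, 0.2059, 0.4183]
ee_rot: [-161.9, 40.7, -161.9]
force: [-0.2, -0.1, -2.6]
finger_gap: 0.0657
```

Run:
```python
from h import *
st(); tilt(); nutmap(20)
```

```text
38.1 [0.6495 0.2059 0.4183] [-161.94   40.71 -161.94] [ 22.8   4.2  89.1 -27.7  50.8 -67.8] [-0.2 -0.1 -2.6] 0.0657
g in box 0.235 0.652 -0.721
y     -6   -2    2    6   10   14   18   22   26   30   34   38   42   46   50   54   58   62   66   70   74   78
 -30  -54    0   -2   -5   -4   -6   -4   -5   -3   -7   -5   -5  -52  -98 -108 -104 -105 -103 -107 -103 -103  -90
 -26  -55    3    1   -5   -9   -5   -6   -3   -5   -2   -2   -3   -7  -44  -95 -103 -103 -102 -106 -103 -103 -106
 -22  -98   -8    4    0   -3   -5   -4   -7   -7   -1    0   -1   -3   -4  -38  -93 -104 -105 -104 -100 -102 -103
 -18 -107  -68    2    2   -6   -7   -6   -6   -5   -2   -3   -2   -2    0   -7  -34  -94 -106 -106 -103 -103 -102
 -14  -61  -60  -12   -1   -5   -6   -6   -5   -5   -3   -4   -4   -1   -2   -3   -1  -70 -116 -119 -125 -125 -155
 -10  -33  -30  -31  -18   -4   -4   -5   -5   -6   -4   -7   -6    0   -3   -1   -6   -7   17   25   10  -38 -160
  -6  -47  -49  -49  -58  -15   -6  -40  -49   -8   -7   -5   -3   -1   -3   -1   -7   32  112   43   75  106  -67
  -2  -44  -44  -47  -47  -33   -2  -
[... 297 characters left out ...]
  -53 -113
  10  -46  -45  -44  -50  -36   -2   -2   -3   -5   -4   -4    0    1    0    0  -72 -152 -155 -140 -132 -134 -120
  14  -42  -44  -45  -47  -26   -4   -5  -14  -14   -1   -3   -1    0    0    0  -72 -148 -151 -152 -150 -138 -121
  18  -44  -46  -44  -46  -45   -5  -20  -62  -59  -22   -4   -4   -1    0    0  -65 -150 -154 -153 -150 -137 -124
  22  -44  -46  -44  -44  -60  -10   -7  -36  -29   -5   -2   -1   -2    0    1  -11  -91 -116 -114 -108  -99  -93
  26  -44  -45  -44  -43  -50  -20   -6   -4   -2   -5   -5   -2   -2   -2   -1   -3   -8  -23  -18  -23  -22  -27
  30  -42  -41  -41  -40  -44  -32   -7   -5   -6   -7   -3   -5   -4   -3   -4   -1  -10  -51  -48  -48  -47  -49
```

play_rows(rows=[[[0,0,0,-0.12],[0,0,0,-0.1],[0,0,0,0]]])

```text
time: 38.4
eef_pos: [0.6498, 0.2062, 0.4186]
ee_rot: [-152.8, 35.9, -147.3]
force: [-0.8, -0.1, -3.2]
finger_gap: 0.0658
```

Run:
```python
from h import *
st(); tilt(); nutmap(21)
```

```text
38.4 [0.6498 0.2062 0.4186] [-152.78   35.93 -147.26] [ 22.8   4.2  89.  -27.7  50.8 -80.2] [-0.8 -0.1 -3.2] 0.0658
g in box 0.37 0.587 -0.72
y     -6   -2    2    6   10   14   18   22   26   30   34   38   42   46   50   54   58   62   66   70   74   78
 -30  -19   -1   -4   -7   -3   -7   -9   -9  -13  -82 -111 -113 -113 -109 -112 -109 -110 -112 -114 -114 -114  -95
 -26  -14    2   -5   -5   -2   -3   -4   -6   -4  -33 -104 -112 -111 -113 -116 -113 -114 -114 -112 -111 -113 -120
 -22  -24    2   -4   -5   -1   -5   -3   -4   -3   -2  -62 -111 -111 -111 -112 -112 -112 -113 -111 -112 -112 -113
 -18  -57    3   -2   -7   -6   -5   -6   -3   -6   -2  -13 -101 -113 -113 -112 -114 -113 -112 -114 -111 -113 -113
 -14  -95   -2   -4   -2   -5   -2   -2   -7   -1   -3   -2  -51 -108 -107 -117 -117 -115 -114 -113 -120 -116 -113
 -10  -38  -15   -4   -4   -7   -3   -2   -4   -4    0   -2   -5  -39  -50 -122 -112  -86 -103 -102 -110 -131 -140
  -6  -53  -48  -11   -2   -8   -5   -4   -4   -1    0   -1   -6    7    9    7   43   82   74   77   73  -24 -120
  -2  -42  -52  -26  -17  -35   -7   -5
[... 295 characters left out ...]
   79  -78
  10  -44  -56  -23   -5   -4   -8   -3    1   -1   -2   -3  -56  -48  -40 -113 -155  -99   45  120   90  -42 -111
  14  -43  -60  -12   -6   -5   -4   -2    1   -2   -2    0  -37  -47  -36 -119 -143   11  111  119  111   10 -115
  18  -44  -62   -8   -2   -7   -6   -5   -3   -3   -2   -2  -27  -49  -41 -113 -144   40   99   -4   70   91  -94
  22  -41  -60  -11  -18  -49  -50  -32   -3   -2    0   -3  -12  -59  -41 -121 -149   16   91    0   80   96  -80
  26  -43  -52  -16  -18  -57  -53  -21   -3   -3   -2   -2   -3  -51  -46  -46  -67  -13   53   38   50   49  -36
  30  -42  -46  -25   -6  -20  -11   -3   -4   -2   -1   -1   -1  -36  -44  -37  -34  -32  -41  -35  -36  -34  -37
```

play_rows(rows=[[[0,0,0,0.12],[0,0,0,0.12],[0,0,0,0.12],[0,0,0,0.12],[0,0,0,0.12],[0,0,0,0.12],[0,0,0,0.12],[0,0,0,0.12],[0,0,0,0.12],[0,0,0,0.12],[0,0,0,0.12],[0,0,0,0]]])

```text
time: 39.45
eef_pos: [0.6499, 0.2064, 0.4187]
ee_rot: [146.4, 30.2, 118.6]
force: [-0.3, -0.8, -2.4]
finger_gap: 0.0657
```

play_rows(rows=[[[-1.3,-1.5,0.2,0],[-2.5,-3,0.4,0],[-2.5,-3,0.4,0],[-2.5,-3,0.4,0],[-2.5,-3,0.4,0],[-2.5,-3,0.4,0],[-2.5,-3,0.4,0],[-2.5,-3,0.4,0],[-2.5,-3,0.4,0],[-2.5,-3,0.4,0],[-2.5,-3,0.4,0],[-2.5,-3,0.4,0],[-2.5,-3,0.4,0],[-2.5,-3,0.4,0],[-1.3,-1.5,0.2,0],[0,0,0,0]]])

```text
time: 40.78
eef_pos: [0.5836, -0.3428, 0.3547]
ee_rot: [146.7, 30.5, 118.6]
force: [0.3, -0.7, -2.3]
finger_gap: 0.0658
```

Run:
```python
from h import *
st(); tilt(); nutmap(22)
```

```text
40.78 [ 0.5836 -0.3428  0.3547] [146.74  30.48 118.64] [ -51.1    4.2   97.9   37.9   49.1 -107. ] [ 0.3 -0.7 -2.3] 0.0658
g in box -0.473 0.507 -0.721
y     -6   -2    2    6   10   14   18   22   26   30   34   38   42   46   50   54   58   62   66   70   74   78
 -30  -36  -33   -2   -1  -14  -37   -8  -27  -46  -43  -45  -41  -13   44   -2  -72  -67   14   38    0  -95 -126
 -26   -5   -4   -2    0    0   -4   -4  -34  -48  -47  -48  -18   16   13   10   -8   -6   18   20   17  -19  -31
 -22   -5   -3   -2    0   -1   -5   -3  -43  -49  -46  -46    0   16  -26    1   19   17   -2  -29   12   -4  -33
 -18   -5   -6   -1   -1    0   -8   -5  -48  -49  -50  -50   -7   21   -3   10   22   23   13    0   21   -9  -47
 -14   -7   -5    0    0    0   -6   -9  -57  -46  -45  -49  -20   19   24   21   -3    1   24   23   18  -31  -49
 -10   -6   -4    0    1   -2   -8  -16  -56  -46  -45  -46  -45  -16    0  -12  -43  -17   22   22   21  -16  -46
  -6   -8   -4   -1    0   -3   -6  -34  -52  -46  -45  -48  -46  -45  -44  -44  -47    1   18    4   21   11  -43
  -2   -5   -5   -2   -3    0
[... 305 characters left out ...]
  -35  -37
  10   -5   -7   -2   -6   -8   -6 -137 -167 -165 -163 -159 -163 -165 -165 -144  -41  -22  -16  -19  -64 -157 -165
  14   -6   -6   -7   -7   -6   -9 -162 -182 -184 -184 -187 -186 -188 -186 -183 -160 -158 -151 -154 -163 -183 -188
  18   -8   -8   -7   -6   -6   -7 -146 -184 -182 -184 -185 -183 -184 -184 -187 -185 -185 -185 -181 -188 -183 -183
  22   -4   -8   -7   -8   -3  -30 -170 -183 -180 -187 -187 -183 -185 -183 -181 -184 -181 -186 -184 -183 -185 -177
  26    0   -2   -3   -2   -7 -120 -183 -184 -184 -179 -182 -185 -183 -183 -182 -185 -180 -183 -183 -184 -185 -163
  30  -65  -64  -59  -53  -70 -167 -183 -186 -185 -186 -182 -183 -184 -182 -184 -184 -184 -183 -182 -183 -186 -146
```

It's an L again: (-21, 66), (-3, 66), (-21, 47), and the fourth third along the +y wall. I'll repeat the past-(-x) nudge with an immediate return so that only that nut comes off the wall.

play_rows(rows=[[[0,0,0,0.1],[0,0,0,0.1],[0,0,0,0.1],[0,0,0,0.1],[0,0,0,0.1],[0,0,0,0.1],[0,0,0,0.1],[0,0,0,0.1],[0,0,0,0.1],[0,0,0,0.1],[0,0,0,0.1],[0,0,0,0],[0,0,0,0.1],[0,0,0,0.1],[0,0,0,0],[0,0,0,-0.12],[0,0,0,-0.12],[0,0,0,-0.12],[0,0,0,-0.12],[0,0,0,-0.1]]])

```text
time: 42.5
eef_pos: [0.5847, -0.3356, 0.3561]
ee_rot: [136.2, 4.2, 85.9]
force: [-0.3, -0.7, -3.0]
finger_gap: 0.0654
```

Run:
```python
from h import *
st(); tilt(); nutmap(23)
```

```text
42.5 [ 0.5847 -0.3356  0.3561] [136.19   4.24  85.94] [-50.6   4.   98.   38.   49.2 -66.2] [-0.3 -0.7 -3. ] 0.0654
g in box -0.69 0.074 -0.72
y     -6   -2    2    6   10   14   18   22   26   30   34   38   42   46   50   54   58   62   66   70   74   78
 -30  -42  -11    9   -7  -38  -53  -51  -50  -70  -56   32   31  -18 -125 -125  -91  -37  -29 -177 -184 -179 -178
 -26  -10   22   26   24   12  -41  -51  -64  -27   88  120  116  110  -71 -114   39   93  113 -118 -182 -181 -179
 -22   -2   25   14    9   24  -22  -47  -69   -4  109   61   40   74    2  -81   56   75   74 -104 -183 -178 -178
 -18  -18   25    5    5   29  -11  -50  -51  -45  -12   10   10   10   11    6   10    7    9  -36 -177 -178 -179
 -14  -43    8   22   25   16  -19  -50  -47  -36  -29   19   23   25   23   25   22   23   32  -11 -168 -180 -182
 -10  -53  -40  -17    0  -25  -48  -51  -51  -37  -51  -23   -6   23   20   13   25   20   24  -16 -168 -179 -179
  -6  -51  -52  -48  -48  -50  -50  -51  -47  -37  -51  -52  -35   19    4  -19   17    4  -39  -35 -168 -181 -181
  -2  -48  -50  -50  -52  -53  -49  -4
[... 296 characters left out ...]
 -179 -180
  10  -13  -28  -35  -35  -41  -40  -43  -39  -34  -41  -41  -47  -50  -52  -51  -52  -48  -40  -42 -175 -181 -181
  14    3   -8 -103 -107 -106  -97  -95  -93  -91  -85  -72  -12   -4   -1    0   -9  -68  -79  -91 -173 -180 -182
  18    3    4  -62 -160 -161 -158 -162 -162 -161 -150 -134  -88  -74  -71  -66  -65 -132 -156 -154 -172 -180 -180
  22    0    3    1  -92 -162 -162 -160 -160 -157 -158 -160 -156 -155 -156 -155 -155 -158 -162 -160 -159 -177 -183
  26   -5    1    5  -16 -145 -160 -159 -160 -160 -162 -160 -158 -160 -160 -158 -162 -159 -158 -164 -161 -167 -178
  30   -4   -3    6  -20 -147 -159 -159 -160 -160 -158 -160 -161 -163 -158 -160 -160 -160 -159 -160 -162 -160 -174
```

play_rows(rows=[[[0,0,0,-0.12],[0,0,0,-0.12],[0,0,0,-0.12],[0,0,0,-0.12],[0,0,0,-0.12],[0,0,0,-0.12],[0,0,0,-0.12],[0,0,0,-0.1],[0,0,0,0],[-1.5,0,0,0],[1.5,0,0,0],[-1.5,0,0,0],[1.5,0,0,0],[0,0,0,0.1],[0,0,0,0.1],[0,0,0,0],[0,0,0,0]]])

```text
time: 43.97
eef_pos: [0.5848, -0.336, 0.3562]
ee_rot: [147.1, 31.1, 120.1]
force: [0.7, 0.0, -2.9]
finger_gap: 0.0656
```

Run:
```python
from h import *
st(); tilt(); nutmap(24)
```

```text
43.97 [ 0.5848 -0.336   0.3562] [147.11  31.06 120.11] [ -50.7    4.    98.    38.    49.2 -108.1] [ 0.7  0.  -2.9] 0.0656
g in box -0.465 0.516 -0.719
y     -6   -2    2    6   10   14   18   22   26   30   34   38   42   46   50   54   58   62   66   70   74   78
 -30  -23  -50  -53  -15   -1   -9  -48  -19  -19  -32  -12  -30  -31  -50  -33  -29  -85 -109  -71  -43  -86 -110
 -26   -8  -19  -24   -3   -3   -4  -18   -6    9   18   21    5  -22   34   67   57  -25  -58   13   54  -13  -71
 -22   -4   -3   -6   -1   -2    0   -4   -6   15   13   13   23    7    5  -26   -5    6    7   -3   -9    4    1
 -18   -2   -4   -3    0    0   -2   -4   -5   24   -8   -8   23   20   20  -20    1   20   21    0  -21   15    2
 -14  -14   -8   -4   -1    0    0   -6  -10   29   19   20   19    1   23   19   23    4   13   19   11   22   -3
 -10  -42   -6   -4    0    3    0   -3   -8    4   17   14   -5  -34    4   17   10  -28   -4   23   23   13  -27
  -6  -42   -8   -6    0    0   -3   -6  -13  -55  -28  -35  -44  -48  -36  -35  -33  -43    0   23   23   18  -29
  -2  -41   -6   -5    0    0
[... 305 characters left out ...]
   26  -18
  10  -25   -8   -6   -5   -6   -5   -4  -62  -90  -89  -90  -84  -96  -94 -102  -70   -8   -2   -4    2  -44  -81
  14  -38   -6   -6   -6   -6   -4   -4 -139 -181 -184 -182 -184 -181 -181 -180 -150  -81  -74  -72  -70 -121 -184
  18  -21   -5   -5   -8   -6   -5  -11 -153 -184 -184 -183 -185 -187 -182 -184 -183 -179 -182 -183 -181 -181 -184
  22  -21   -6   -6   -8   -7   -5  -14 -166 -187 -186 -184 -181 -184 -183 -182 -185 -183 -186 -181 -185 -184 -182
  26  -12   -4   -3   -6   -5   -7  -72 -181 -184 -185 -182 -184 -180 -182 -186 -183 -186 -184 -183 -180 -187 -185
  30  -23   -7   -8   -8   -2  -37 -174 -182 -185 -184 -184 -182 -181 -184 -186 -184 -185 -183 -185 -182 -183 -184
```

Run:
```python
from h import *
T,p=boxpose(); print('pick corner',(T.apply([-.03,.077,.003])+p).round(3),'lowest',min((T.apply([x,y,z])+p)[2] for x in(-.033,.033) for y in(-.08,.08) for z in(0,.052)).round(3), 'tilt',np.degrees(np.arccos(T.as_matrix()[2,2])).round(1))
a=cv2.imread('pics/t0.png').astype(int);b=cv2.imread('pics/top24.png').astype(int)
for n,(u,v,w,h) in dict(red=(320,115,55,50),flower=(92,133,80,77),magnet=(222,125,58,40),tin=(412,140,38,36),tube=(112,242,34,76),small=(285,252,32,54),big=(156,254,102,90),brush=(426,234,42,106)).items():
    print(n,np.abs(a-b)[v:v+h,u:u+w].mean().round(1))
print(job_done())
```

```text
pick corner [ 0.54  -0.301  0.296] lowest 0.291 tilt 41.6
red 2.5
flower 2.6
magnet 2.6
tin 1.5
tube 1.6
small 2.1
big 2.4
brush 4.6
the job is handed in; nothing more can be done
None
```

The job is handed in at 44 s. The blue nut box is held in the gripper with its lid shut, about 29 cm clear of the bench. It is tipped about 42°, with the corner under the cut-out lowest.

**What I did:** I pushed the lid over with closed fingers and pressed it down while the box stood on the bench. I then gripped the box by its width at 28 N and lifted it. The moves only allow turns about the tool's own axis, so I tipped the box by pushing the arm against its reach limit. After that I turned it about the tool's axis to run the nuts into the corner.

**Last checks:**
- **Nuts:** the last top picture puts all four at the corner, touching, at about (-18, 69), (0, 68), (-18, 51) and (-18, 32) mm in the box's axes. That is an L, not a 2×2 block. The farthest nut sits about 45 mm from the corner, so it is only partly under the opening, and two tries to tuck it in closer failed.
- **Lid:** I saw it flat and shut after pressing. I did not measure its angle again at the end.
- **Bystanders:** comparing the top pictures before and after shows no change at any of them; the brush differs slightly more than the rest, possibly shadow.

**Possible fault:** during my first free-space test of the reach limit, joint 3 read 12.598° for a moment, against its limit of 12.63°. It also sat within about 0.1° of that limit while I tipped the box.

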